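Lay out a picked order on the mat for its check photo

TASK

Lay out the picked order on the blue mat for its check photo: drop the steel ring and then the brass ring into the white tube so that the brass one lies flat on top of the steel one, and stand the yellow tape measure upright in the middle of the black round pad at the other end of the mat. Lay the red carton flat in the white outline between the tube and the pad, its long sides along those of the outline, and lay the black USB hub flat on top of the carton, centred and lengthwise along it. Leave the drink can and the glue stick standing where they are.

Things in the scene. Friction and masses are not known exactly. Their poses are not given: they have to be found in the camera images.
- steel_ring: polished dark grey steel spacer ring lying flat, outer diameter 40, bore 24, height 14 mm, about 90 g. Origin: centre of its underside, z up.
- brass_ring: polished yellow brass spacer ring lying flat, same size and mass as the steel one: outer diameter 40, bore 24, height 14 mm, about 90 g. Origin: centre of its underside, z up.
- carton: red closed cardboard carton lying flat, 45 mm (its x) x 70 mm (its y, the long way) x 22 mm high, about 80 g. Origin: centre of its underside.
- hub: black USB hub with blue sockets lying flat, 39 mm (its x) x 85 mm (its y, the long way) x 16 mm high, about 70 g. Origin: centre of its underside.
- tape: yellow and black tape measure standing upright, 72 mm (its x) x 37 mm (its y, the thickness to grip across) x 61 mm high, about 240 g. Origin: centre of its underside.
- tube: white open-topped tube of slippery plastic, fixed, upright near one end of the mat (either end). Bore 44 mm, flaring over the top 7 mm to 50 mm at the rim; outer diameter 55 mm, 61 mm at the rim; inner floor 5 mm and rim 40 mm above its origin; foot flange 74 mm across, 5 mm high. Two rings stacked in it reach 33 mm above its origin. Origin: centre of its underside, on the mat's top.
- pad: black round rubber pad, fixed, 92 mm across, 3 mm thick, near the end of the mat that the tube does not occupy. Origin: centre of its underside, on the mat's top.
- mat: blue mat, fixed, 130 mm (its x) x 350 mm (its y, the way the row runs) x 3 mm thick, with a white rectangular outline 89 mm (mat x) x 61 mm (mat y) in its middle for the carton, the long sides of which run along the mat's x. Tube and pad stand on it 120 mm either side of its middle. Origin: centre of its underside.
- can: orange drink can standing on the bench, 53 mm across, 133 mm high; a bystander. Origin: centre of its underside.
- glue: glue stick with a red cap and white barrel standing on the bench, 27 mm across, 96 mm high; a bystander. Origin: centre of its underside.

How it is judged:
At the end, for the whole second after the job is handed in: Steel ring on the tube's floor, brass flat on it; tape upright within 15 mm of the pad's centre; carton flat within 15 mm of the mat's centre, long way within 0.3 rad of mat x; hub flat on it within 15 mm, 0.3 rad; all released, at rest; can and glue upright within 30 mm of their starts (horizontal distance between each of steel_ring, brass_ring and tube below 0.005 m and z of steel_ring in the frame of tube between 0.002 and 0.008 m and angle between each of steel_ring, brass_ring, tape, carton, hub's own z axis and vertical below 0.15 rad and z of brass_ring in the frame of tube between 0.016 and 0.022 m and horizontal distance between tape and pad below 0.015 m and z of tape in the frame of pad between 0 and 0.007 m and horizontal distance between carton and mat below 0.015 m and angle between the y axis of carton and the x axis of mat, either way round below 0.3 rad and z of carton in the frame of mat below 0.007 m and horizontal distance between hub and carton below 0.015 m and angle between the y axis of hub and the y axis of carton, either way round below 0.3 rad and z of hub in the frame of carton between 0.018 and 0.026 m and linear speed of each of steel_ring, brass_ring, tape, carton, hub below 0.02 m/s and distance of each of can, glue from where it was at the start of the episode below 0.03 m and angle between each of can, glue's own z axis and vertical below 0.2 rad); the robot touches nothing.
It fails at once if the drink can is shifted more than 30 mm or tipped (distance of can from where it was at the start of the episode above 0.03 m or angle between can's own z axis and vertical above 0.2 rad).
It fails at once if the glue stick is shifted more than 30 mm or tipped (distance of glue from where it was at the start of the episode above 0.03 m or angle between glue's own z axis and vertical above 0.2 rad).
It also fails if it takes over 133 s, if anything falls off the work surface, if the arm or the gripper's body presses on something with over 40 N, if the wrist force passes 120 N, or if a joint passes its speed limit or range.

ROBOT

A 7-joint arm with a two-finger parallel gripper is mounted at the origin on a cart in front of the work surface, level with it; the furniture and walls round the work are solid. World frame = base frame: x ahead of the robot, y to its left, z up, the work surface at z = 0. Lengths are in m, angles in rad, forces in N, time in s.
With the tool pointing down it reaches from about 0.425 to 0.925 m from the base axis. Payload 6.8 kg.
Tool frame: the origin (TCP) lies on the centre line of the jaws, within the pads' length; the fingertips stand 25 mm ahead of it and the grasp point (between the pads) lies 6 mm ahead of it; z points along the fingers, y is the direction in which the jaws open and shut (so a half turn about z gives the same grasp; the last joint's range is limited). The gripper opens to 85 mm and grips with 20 to 120 N. Pads are 22 mm wide; open, the fingers measure 114 mm over their backs; the gripper's body (76 mm by 85 mm) begins 54 mm behind the grasp point. The pads swing forward as they close: fully open they stand 13 mm farther back than shut.
Start: joints at [-1.256, 0.477, 0.022, 1.555, -0.011, 1.109, -0.083], TCP at [0.277, 0.616, 0.218] pointing down, gripper open.
Joint ranges: [-2.96, 2.96], [-0.34, 2.1], [-1.41, 1.46], [0.24, 2.44], [-1.37, 4.51], [0.17, 1.92], [-2.96, 2.96]. Speed limits (rad/s): [2.39, 2.39, 3.14, 3.14, 3.14, 3.14, 3.14].

INTERFACE

Orientations are given as a unit quaternion [w, x, y, z].
In Python, from station import status, cams, order, models gives the robot as it stands.
- The arm moves only by the tool move_arm, never from a script. Its argument "steps" is one flat list of numbers, 7 for each row, row after row: the gripper's target within -1 to 1 (fully open at 1, half-way at 0, shut at -1), then the shift along the world's x, y, z in cm, then the turn, a rotation vector about the world's x, y, z in degrees. A call has 1 to 8 rows; each row shifts and turns the commanded pose from where the row before left it; what a row does not reach is not made up. A row lasts 1/10 s, in which the tool goes at most 50 mm and 8.59 degrees, less where a joint would pass 70% of its speed; a pose out of reach is approached as far as the arm can. A call with a gripper value outside its range is refused whole. The fingers move at their own pace and stop on an object; "newtons" is the grip in N (left out, the last holds). Time passes only in rows, so rows that do not move let the fingers close. It gives the time, the measured TCP pose, the force and the opening at its end, in the units of the state.
- status.get_obs(): the state, without advancing time (a new reading comes with each control period).
- cams.read_camera(name): name is "scene" or "side" or "wrist"; returns a dict with "pixels" (480x640x3 uint8, red, green, blue), "mtx" (3x3 intrinsics, pixels), "T" (4x4, takes a point from camera to world coordinates); the wrist camera has in their place "T_tool_cam" (4x4, takes a point from camera to tool coordinates, whose origin is the TCP and whose axes are the flange's). Camera axes: x right, y down, z forward; pixel columns grow to the right and rows downward; lengths in m; the calibration is good to about 2 mm. A picture is of the moment at which its call begins: read the wrist's pose just before it. There is no depth.
- order.hand_in(): hands the job in, once; it reports no verdict.
Trained networks look in the newest picture that a camera, given by its name, has taken for a name from the list of things; names that differ only in an ending like _2 or _b are one class to them, and where a whole thing is asked for, a point or a joint stands for the part that bears it (a point fixed in the world has none). Each returns a list of dicts, best first, with "score" (0 to 1); they miss things now and then, are a little off and sometimes report something else, mostly with a low value. They report only what shows in the picture. A call takes as long as a camera call.
- models.silhouettes(camera, query): "region" (480x640 bool, what is visible of it) and "box" ([centre column, centre row, width, height] in pixels, round what is visible of it).
- models.place_of(camera, query): "position" ([row, column] in pixels: a listed point, or the origin of a listed thing).
The state is a dict: "t": time; "q": joint angles; "joint_vel": joint speeds; "joint_torque": joint torques, N m; "eef_pos": TCP position; "tool_rot": TCP orientation; "contact_force": force on the tool from outside, world axes, zero at the start; "torque": the same for the moment, N m; "gripper_width": opening from 0.0 (shut) to 1.0 (fully open).
Only numpy, scipy, OpenCV 4.12 (cv2) and the standard library are available. Lean on these libraries where they do the work, as an engineer would, in place of code of your own. Each camera call takes 0.05 s, during which the arm holds its last target.

## Working session

There is one attempt and no reset: what is moved stays moved. The work goes in short steps, Python scripts to look and compute and a tool call to move; the robot and the scene stay as the last step left them, time stands still between calls to the robot, and variables do not carry over. Pictures are saved under pics/ and viewed, and the job is handed in when it is done.

Besides the shell and the picture viewer there is one more tool, called after "Request:" as a command line: name --argument value ..., lists and objects as JSON in quotes. move_arm: Moves the arm, as the interface text tells. Its arguments: {"type":"object","properties":{"steps":{"type":"array"},"newtons":{"type":"number"}},"required":["steps"]}

```bash
mkdir -p pics; ls; cat > h.py <<'E'
import numpy as np, cv2
from station import status, cams, order, models
def snap(n,f):
    o=status.get_obs(); r=cams.read_camera(n); cv2.imwrite('pics/'+f,cv2.cvtColor(r['pixels'],cv2.COLOR_RGB2BGR)); r['obs']=o; return r
def q2R(q):
    from scipy.spatial.transform import Rotation as R
    return R.from_quat([q[1],q[2],q[3],q[0]]).as_matrix()
def Tw(r):
    if 'T' in r: return np.array(r['T'])
    o=r['obs']; T=np.eye(4); T[:3,:3]=q2R(o['tool_rot']); T[:3,3]=o['eef_pos']; return T@np.array(r['T_tool_cam'])
def ray(r,uv,z):
    T=Tw(r); K=np.array(r['mtx']); d=T[:3,:3]@np.linalg.inv(K)@np.array([uv[0],uv[1],1.]); c=T[:3,3]
    return c+d*(z-c[2])/d[2]
def proj(r,P):
    T=np.linalg.inv(Tw(r)); p=T[:3,:3]@np.array(P)+T[:3,3]; p=np.array(r['mtx'])@p; return p[:2]/p[2]
E
python3 - <<'E'
from h import *
o=status.get_obs(); print(o)
for n in ['scene','side','wrist']:
    r=snap(n,n+'0.png'); print(n,np.round(Tw(r),3).tolist(),r['mtx'])
    for k in ['steel_ring','brass_ring','carton','hub','tape','tube','pad','mat','can','glue']:
        p=models.place_of(n,k); print(k,[(np.round(x['position']).tolist(),round(x['score'],2),np.round(ray(r,x['position'][::-1],0),3)[:2].tolist()) for x in p[:2]])
E
```

```text
pics
{'t': 0.0, 'q': array([-1.25611443,  0.47780893,  0.02235641,  1.55645254, -0.01151186,
        1.10931094, -0.08311954]), 'joint_vel': array([ 1.57251167e-03, -1.37975314e-03, -6.56442432e-05,  7.38530840e-04,
        7.60571345e-04,  5.99071172e-04,  1.10430104e-04]), 'joint_torque': array([-5.98123770e-04, -5.96440315e+01,  1.60748418e+00, -2.81208247e+01,
        1.24620635e-02,  9.02533997e-03, -7.05655950e-06]), 'eef_pos': array([0.27671839, 0.61498918, 0.21661969]), 'tool_rot': array([-1.27592052e-04,  2.09828826e-01,  9.77737698e-01, -9.16872950e-04]), 'contact_force': array([ 0.73309649,  0.48063171, -1.20435147]), 'torque': array([-0.00286479, -0.01301087, -0.03220813]), 'gripper_width': 0.9987289800034881}
scene [[-0.809, -0.34, 0.479, -0.138], [-0.587, 0.447, -0.675, 0.989], [0.016, -0.828, -0.561, 0.85], [0.0, 0.0, 0.0, 1.0]] [[538.45190111   0.         311.69961875]
 [  0.         538.45190111 236.53187661]
 [  0.           0.           1.        ]]
steel_ring []
brass_ring [([334.0, 258.0], 0.56, [0.455, 0.35])]
carton []
hub [([222.0, 302.0], 0.6, [0.654, -0.077]
[... 798 characters left out ...]
 [([245.0, 350.0], 0.64, [0.65, 0.043])]
hub [([267.0, 366.0], 0.79, [0.666, -0.089])]
tape [([339.0, 299.0], 0.95, [0.481, -0.356]), ([199.0, 320.0], 0.66, [0.617, 0.427])]
tube []
pad [([269.0, 284.0], 0.67, [0.466, -0.081])]
mat [([248.0, 291.0], 0.57, [0.493, 0.035])]
can [([379.0, 402.0], 0.69, [0.637, -0.478])]
glue [([196.0, 317.0], 0.73, [0.611, 0.455])]
wrist [[0.41, 0.873, 0.265, 0.211], [0.912, -0.392, -0.119, 0.647], [-0.0, 0.29, -0.957, 0.374], [0.0, 0.0, 0.0, 1.0]] [[422.94460919   0.         318.98943606]
 [  0.         422.94460919 240.97881707]
 [  0.           0.           1.        ]]
steel_ring []
brass_ring []
carton []
hub []
tape []
tube []
pad []
mat []
can []
glue []
```

View pics/scene0.png

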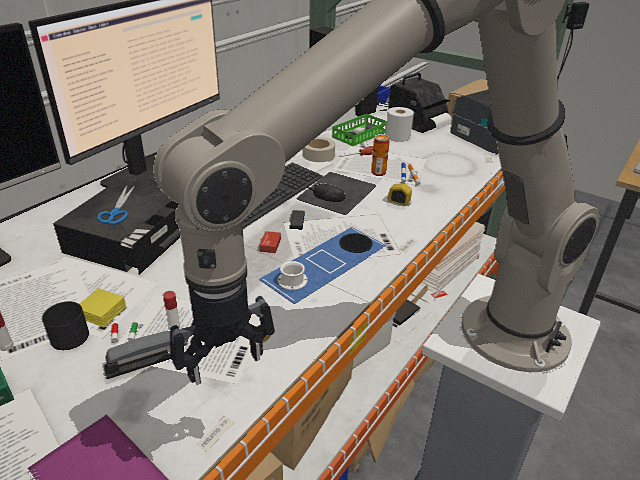

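View pics/side0.png

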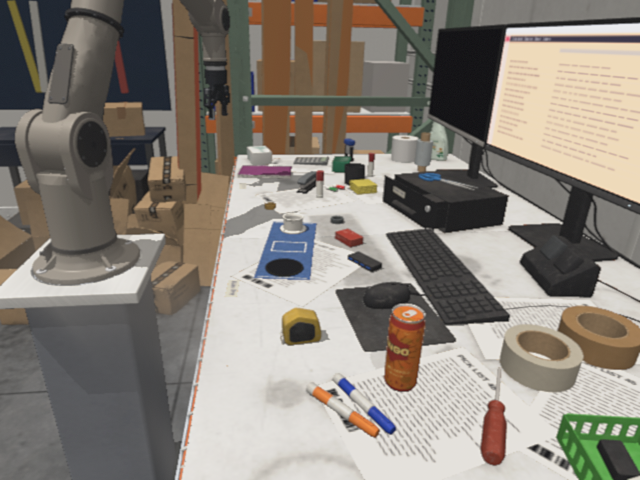

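View pics/wrist0.png

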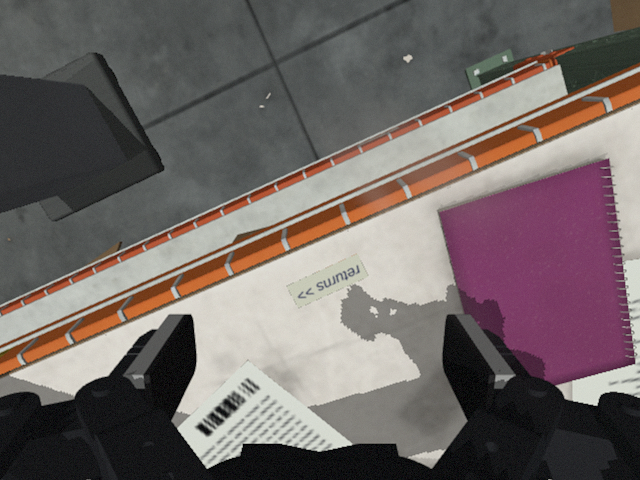

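The side view shows the mat at about px (290,248) with the tube at its far (+y) end. The steel ring is at (337,219), the carton at (350,237), the hub at (365,261), the brass ring at (269,206) and the tape at (299,327). The can and glue stick are well clear of the mat. I'll move over the steel ring and carton area for a wrist look.

Request:
move_arm --steps '[1, 2.8, -3.9, 0.8, 0, 0, 2, 1, 2.8, -3.9, 0.8, 0, 0, 2, 1, 2.8, -3.9, 0.8, 0, 0, 2, 1, 2.8, -3.9, 0.8, 0, 0, 2, 1, 2.8, -3.9, 0.8, 0, 0, 2, 1, 2.8, -3.9, 0.8, 0, 0, 2, 1, 2.8, -3.9, 0.8, 0, 0, 2, 1, 2.8, -3.9, 0.8, 0, 0, 2]'

```text
t: 2.45
eef_pos: [0.5019, 0.3018, 0.2822]
tool_rot: [0.0, 0.071, 0.997, 0.0]
contact_force: [-0.1, 0.4, 0.9]
gripper_width: 0.996
```

Request:
move_arm --steps '[1, 2.8, -3.9, 0.8, 0, 0, 2, 1, 2.8, -3.9, 0.8, 0, 0, 2, 1, 2, -3.9, 0.8, 0, 0, 2, 1, 1, -3.9, 0.8, 0, 0, 2, 1, 0, 0, 0, 0, 0, 0, 1, 0, 0, 0, 0, 0, 0]'

```text
t: 3.05
eef_pos: [0.5873, 0.1464, 0.3139]
tool_rot: [0.0, 0.003, 1.0, 0.0]
contact_force: [-0.6, 0.8, 0.1]
gripper_width: 1.001
```

```bash
cat > look.py <<'E'
from h import *
import sys
def look(tag,names=('steel_ring','brass_ring','carton','hub','tape','tube','pad','mat','can','glue'),zs={},cam='wrist'):
    r=snap(cam,tag+'.png'); o=r['obs']; print('t',round(o['t'],2),'tcp',np.round(o['eef_pos'],4),'q',np.round(o['tool_rot'],3),'j',np.round(o['q'],2))
    for k in names:
        p=models.place_of(cam,k); print(k,[(np.round(x['position']).tolist(),round(x['score'],2),np.round(ray(r,x['position'][::-1],zs.get(k,0.003 if k in('tube','pad') else 0)),4)[:2].tolist()) for x in p[:2]])
    return r
def sil(r,cam,k,zt):
    s=models.silhouettes(cam,k)
    if not s: print(k,'none'); return
    m=s[0]['region'].astype(np.uint8); c,_=cv2.findContours(m,cv2.RETR_EXTERNAL,cv2.CHAIN_APPROX_NONE); c=max(c,key=cv2.contourArea)[:,0,:]
    P=np.array([ray(r,p,zt)[:2] for p in c.astype(float)])*1000
    b=cv2.minAreaRect(P.astype(np.float32)); e=cv2.minEnclosingCircle(P.astype(np.float32)); print(k,round(s[0]['score'],2),'rect',np.round(b[0],1),np.round(b[1],1),round(b[2],1),'circ',np.round(e[0],1),round(e[1],1))
    return m,P
if __name__=='__main__': 
    r=look(sys.argv[1])
E
python3 - <<'E'
from look import *
r=look('w1')
sil(r,'wrist','steel_ring',0.014);sil(r,'wrist','carton',0.022);sil(r,'wrist','hub',0.016);sil(r,'wrist','tube',0.043);sil(r,'wrist','mat',0.003);sil(r,'wrist','pad',0.006)
E
```

```text
t 3.05 tcp [0.5873 0.1464 0.3139] q [0.    0.003 1.    0.   ] j [-0.48  0.29  0.18  1.62 -0.05  1.24  1.26]
steel_ring [([232.0, 375.0], 0.83, [0.6472, 0.2113])]
brass_ring [([49.0, 518.0], 0.7, [0.4538, 0.3509]), ([237.0, 252.0], 0.29, [0.6527, 0.0687])]
carton [([239.0, 250.0], 0.82, [0.6545, 0.0667])]
hub [([251.0, 134.0], 0.94, [0.6682, -0.0701])]
tape [([233.0, 375.0], 0.59, [0.6481, 0.2111]), ([251.0, 132.0], 0.45, [0.6687, -0.0721])]
tube [([108.0, 333.0], 0.62, [0.5102, 0.162]), ([240.0, 251.0], 0.18, [0.6549, 0.0677])]
pad [([71.0, 102.0], 0.97, [0.4722, -0.076]), ([233.0, 375.0], 0.63, [0.648, 0.2113])]
mat [([87.0, 213.0], 0.94, [0.489, 0.0368]), ([49.0, 517.0], 0.69, [0.4542, 0.3498])]
can []
glue [([210.0, 584.0], 0.65, [0.6235, 0.448])]
steel_ring 0.66 rect [644.1 211.9] [40.5 39.8] 46.4 circ [643.9 212.4] 21.2
carton 0.74 rect [651.9  70.3] [49.1 74.9] 26.5 circ [652.6  71.2] 42.3
hub 0.73 rect [665.5 -66.7] [38.5 89.6] 32.8 circ [665.6 -66.8] 47.1
tube 0.6 rect [509.5 157.8] [66.5 66.9] 26.4 circ [509.7 158. ] 33.9
mat 0.86 rect [489.8  40.9] [350.6 131.4] 80.7 circ [490.5  40.5] 185.8
pad none
```

View pics/w1.png

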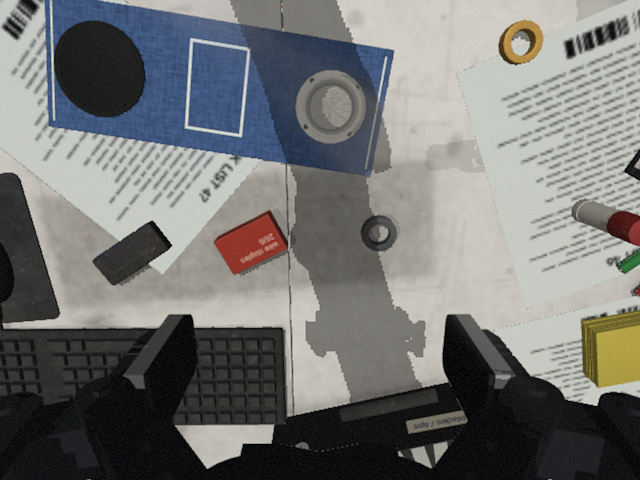

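The wrist view shows the whole layout. The steel ring is at px (379,232), the carton at (251,242), the hub at (132,252), the brass ring at (520,43), and the tube at (331,105). The mat is turned about 9°. Next I'll go down over the steel ring.

Request:
move_arm --steps '[0.4, 1.9, 2.2, -4, 0, 0, 0, 0.4, 1.9, 2.2, -4, 0, 0, 0, 0.4, 1.9, 2.1, -4, 0, 0, 0, 0.4, 0, 0, -4, 0, 0, 0, 0.4, 0, 0, -3.3, 0, 0, 0, 0.4, 0, 0, 0, 0, 0, 0]'

```text
t: 4.5
eef_pos: [0.6403, 0.2115, 0.1151]
tool_rot: [-0.005, 0.002, 1.0, -0.002]
contact_force: [-0.1, -0.5, -0.3]
gripper_width: 0.696
```

```bash
python3 - <<'E'
from look import *
r=look('w2',['steel_ring','tube'])
sil(r,'wrist','steel_ring',0.014)
E
```

```text
t 4.5 tcp [0.6403 0.2115 0.1151] q [-0.005  0.002  1.    -0.002] j [-0.51  0.58  0.14  1.64 -0.09  0.93  1.23]
steel_ring [([235.0, 321.0], 0.63, [0.645, 0.2129])]
tube [([5.0, 227.0], 0.97, [0.5078, 0.1596])]
steel_ring none
```

View pics/w2.png

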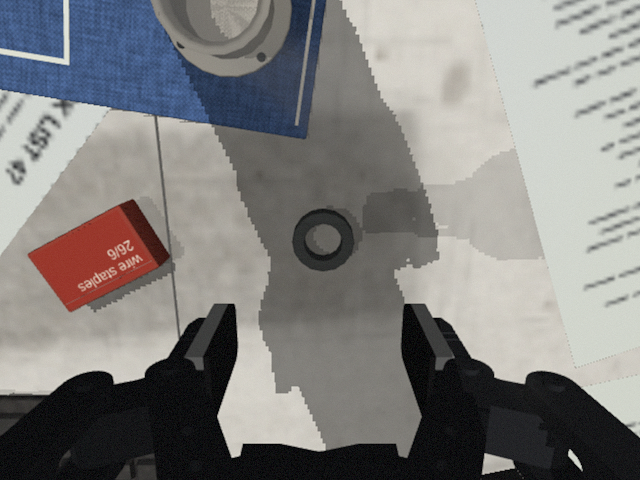

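```bash
python3 - <<'E'
from look import *
r=look('w3',[])
g=cv2.cvtColor(r['pixels'],cv2.COLOR_RGB2GRAY)
m=(g[195:285,285:360]<75).astype(np.uint8)
n,l,s,c=cv2.connectedComponentsWithStats(m); i=1+np.argmax(s[1:,4]); print(s[i],c[i])
ys,xs=np.where(l==i); P=np.array([ray(r,(x+285.,y+195.),0.013)[:2] for x,y in zip(xs,ys)])*1000
print(cv2.minEnclosingCircle(P.astype(np.float32)),P.mean(0))
E
```

```text
t 4.7 tcp [0.6456 0.2129 0.1233] q [0.002 0.002 1.    0.001] j [-0.51  0.58  0.14  1.64 -0.09  0.93  1.23]
[   5    0   65   63 2257] [35.33318564 30.88834736]
((644.0540161132812, 216.2250518798828), 22.620996475219727) [644.49330031 214.57540828]
```

```bash
python3 - <<'E'
from look import *
for i in range(4):
    r=snap('wrist','tmp.png'); print(np.round(r['obs']['eef_pos'],4),r['obs']['tool_rot'].round(4))
g=cv2.cvtColor(r['pixels'],cv2.COLOR_RGB2GRAY)
c=cv2.HoughCircles(cv2.GaussianBlur(g[180:300,260:390],(5,5),0),cv2.HOUGH_GRADIENT,1.0,30,param1=80,param2=15,minRadius=24,maxRadius=36)
print(c[0][:3]+[260,180,0])
for a in c[0][:2]: print(ray(r,(a[0]+260,a[1]+180),0.014))
cv2.imwrite('pics/w3c.png',cv2.resize(cv2.cvtColor(r['pixels'],cv2.COLOR_RGB2BGR)[180:300,260:390],None,fx=4,fy=4,interpolation=0))
E
```

```text
[0.6457 0.213  0.1235] [2.1e-03 2.1e-03 1.0e+00 9.0e-04]
[0.6455 0.213  0.1233] [1.9e-03 2.1e-03 1.0e+00 8.0e-04]
[0.6452 0.2129 0.123 ] [1.7e-03 2.1e-03 1.0e+00 8.0e-04]
[0.6449 0.2129 0.1226] [1.4e-03 2.0e-03 1.0e+00 6.0e-04]
[[319.5        228.5         30.39999962]]
[0.64477915 0.21396497 0.014     ]
```

View pics/w3c.png

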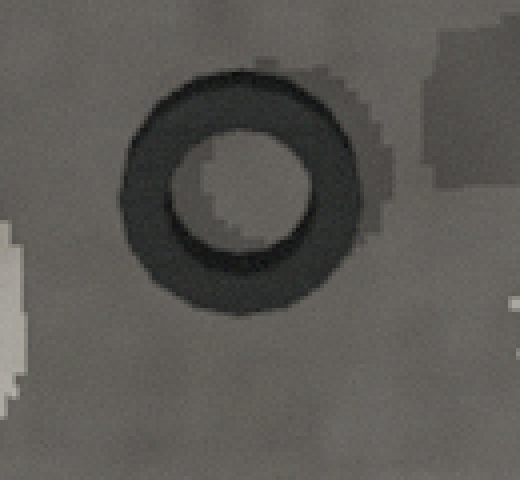

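Request:
move_arm --steps '[0.3, 0, 0.1, -2.5, 0, 0, 0, 0.3, 0, 0, -2.5, 0, 0, 0, 0.3, 0, 0, -2, 0, 0, 0, 0.3, 0, 0, -1.5, 0, 0, 0, 0.3, 0, 0, -0.7, 0, 0, 0, 0.3, 0, 0, 0, 0, 0, 0]'

```text
t: 5.55
eef_pos: [0.6436, 0.2134, 0.028]
tool_rot: [-0.001, 0.002, 1.0, -0.0]
contact_force: [0.4, -0.3, -0.6]
gripper_width: 0.649
```

```bash
python3 - <<'E'
from look import *
for i in range(3): r=snap('wrist','w4.png'); print(np.round(r['obs']['eef_pos'],4),r['obs']['tool_rot'].round(4),r['obs']['gripper_width'])
E
```

```text
[0.6436 0.2134 0.028 ] [-6.e-04  2.e-03  1.e+00 -2.e-04] 0.6492810192225895
[0.6443 0.2136 0.0289] [1.e-04 2.e-03 1.e+00 1.e-04] 0.6513151643550793
[0.6447 0.2138 0.0295] [6.e-04 2.e-03 1.e+00 3.e-04] 0.6492794525704882
```

View pics/w4.png

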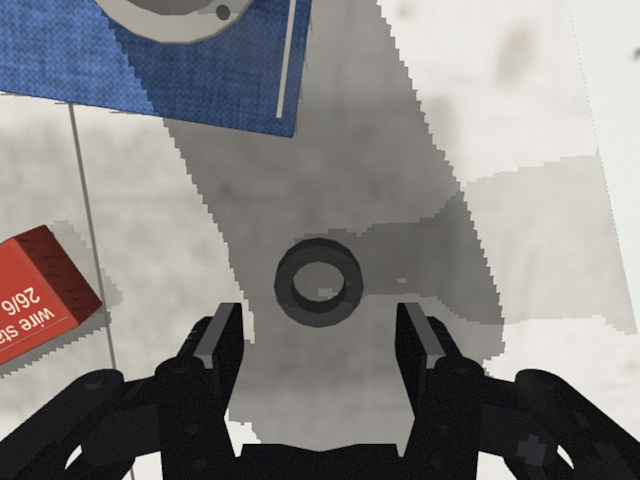

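```bash
python3 - <<'E'
from look import *
r=snap('wrist','tmp.png')
o=r['obs'];print(o['eef_pos'])
e=np.array(o['eef_pos'])
for z in (0.0,0.008,0.02,0.03):
  for dx in(-.011,0,.011): print(z,dx,proj(r,[e[0]+dx,e[1]-.0275,z]).round(),proj(r,[e[0]+dx,e[1]+.0275,z]).round())
print(ray(r,(319,282),.014),np.round(r['T_tool_cam'],4))
E
```

```text
[0.64485452 0.21377871 0.02977845]
0.0 -0.011 [258. 251.] [377. 251.]
0.0 0 [259. 273.] [376. 273.]
0.0 0.011 [260. 295.] [375. 294.]
0.008 -0.011 [256. 257.] [379. 256.]
0.008 0 [257. 280.] [378. 279.]
0.008 0.011 [258. 302.] [377. 301.]
0.02 -0.011 [252. 266.] [383. 266.]
0.02 0 [253. 290.] [382. 290.]
0.02 0.011 [254. 314.] [381. 313.]
0.03 -0.011 [248. 275.] [387. 274.]
0.03 0 [249. 300.] [385. 300.]
0.03 0.011 [251. 325.] [384. 324.]
[0.64360327 0.21448318 0.014     ] [[ 1.000e-04 -9.570e-01 -2.902e-01  7.240e-02]
 [ 1.000e+00  3.000e-04 -5.000e-04  8.000e-04]
 [ 6.000e-04 -2.902e-01  9.570e-01 -1.567e-01]
 [ 0.000e+00  0.000e+00  0.000e+00  1.000e+00]]
```

```bash
python3 - <<'E'
from look import *
for n,s in (('side',5),('scene',5)):
    r=snap(n,'tmp.png'); e=np.array(status.get_obs()['eef_pos']); im=cv2.cvtColor(r['pixels'],cv2.COLOR_RGB2BGR)
    u,v=proj(r,e).astype(int); big=cv2.resize(im[v-55:v+55,u-60:u+60],None,fx=s,fy=s,interpolation=cv2.INTER_NEAREST)
    for P,c in ((e,(0,0,255)),(e-[0,0,.025],(0,255,0)),(e+[0,0.0275,-.02],(255,0,255)),(e-[0,.0275,.02],(255,255,0))):
        p=(proj(r,P)-[u-60,v-55]+.5)*s; cv2.circle(big,tuple(p.astype(int)),3,c,-1)
    cv2.imwrite('pics/%s4.png'%n,big)
E
```

```text
(no output)
```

View pics/side4.png

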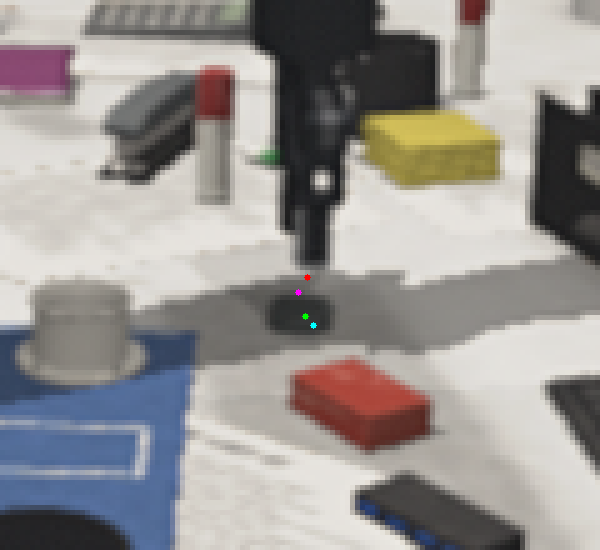

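View pics/scene4.png

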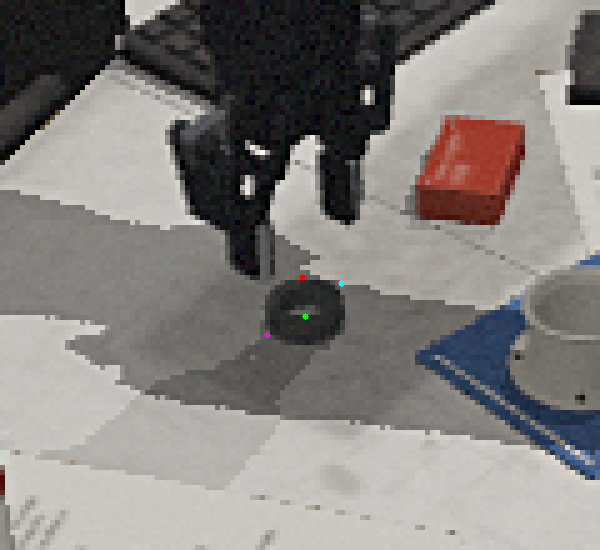

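The cameras disagree with the stated tool frame. In both the side and scene crops the fingertips hover about 40 mm above the ring's mid-height. The wrist view gives tips about 19 mm behind the reported TCP, not 25 mm ahead of it. I'll trust the pictures, go down carefully and watch the force.

Request:
move_arm --steps '[0.3, 0, 0, -1, 0, 0, 0, 0.3, 0, 0, -1, 0, 0, 0, 0.3, 0, 0, -0.7, 0, 0, 0, 0.3, 0, 0, -0.3, 0, 0, 0, 0.3, 0, 0, 0, 0, 0, 0]'

```text
t: 6.35
eef_pos: [0.6434, 0.2134, -0.0024]
tool_rot: [-0.001, 0.002, 1.0, -0.0]
contact_force: [-0.4, 0.4, -0.7]
gripper_width: 0.65
```

```bash
cat > crop.py <<'E'
from look import *
import sys
tag=sys.argv[1]; s=5
out=[]
for n in ('side','scene'):
    r=snap(n,'tmp.png'); o=status.get_obs(); e=np.array(o['eef_pos']); im=cv2.cvtColor(r['pixels'],cv2.COLOR_RGB2BGR)
    u,v=np.clip(proj(r,e).astype(int),[40,40],[600,440]); big=cv2.resize(im[v-40:v+40,u-40:u+40],(400,400),interpolation=cv2.INTER_NEAREST); out.append(big)
cv2.imwrite('pics/%s.png'%tag,np.hstack(out)); 
r=snap('wrist',tag+'w.png');print(round(o['t'],2),np.round(r['obs']['eef_pos'],4),r['obs']['tool_rot'].round(3),r['obs']['gripper_width'].round(3),r['obs']['contact_force'].round(1))
E
python3 crop.py c5
```

```text
Traceback (most recent call last):
  File "crop.py", line 9, in <module>
    r=snap('wrist',tag+'w.png');print(round(o['t'],2),np.round(r['obs']['eef_pos'],4),r['obs']['tool_rot'].round(3),r['obs']['gripper_width'].round(3),r['obs']['contact_force'].round(1))
                                                                                                                    ^^^^^^^^^^^^^^^^^^^^^^^^^^^^^^^
AttributeError: 'float' object has no attribute 'round'
```

View pics/c5.png

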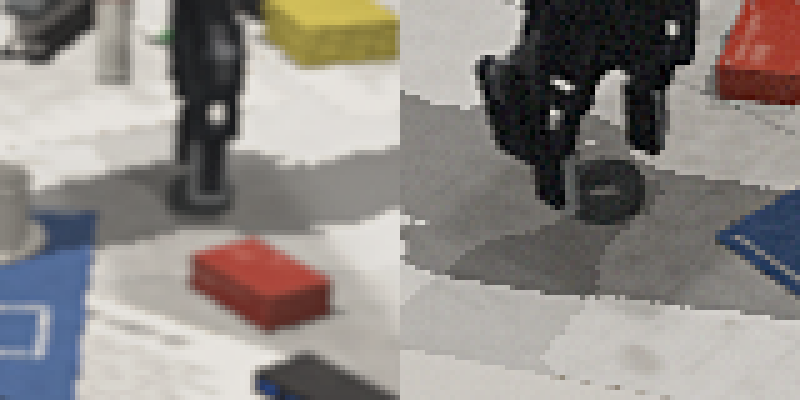

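View pics/c5w.png

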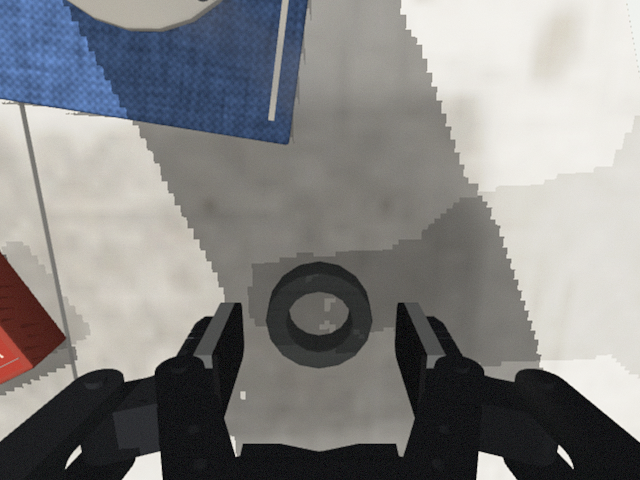

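The fingers now stand beside the ring, with its centre at px (320,315) between tips at rows 303–350. I'll go down 9 mm more and grip.

Request:
move_arm --steps '[0.3, 0, 0, -0.5, 0, 0, 0, 0.3, 0, 0, -0.4, 0, 0, 0, 0.3, 0, 0, 0, 0, 0, 0, -0.3, 0, 0, 0, 0, 0, 0, -0.3, 0, 0, 0, 0, 0, 0, -0.3, 0, 0, 0, 0, 0, 0, -0.3, 0, 0, 0, 0, 0, 0]' --newtons 30

```text
t: 7.2
eef_pos: [0.6442, 0.2136, -0.0102]
tool_rot: [0.0, 0.002, 1.0, 0.0]
contact_force: [0.1, -0.5, 1.0]
gripper_width: 0.449
```

```bash
sed -i "s/r\['obs'\]\['gripper_width'\].round(3)/round(r['obs']['gripper_width'],3)/" crop.py; python3 crop.py c6
```

```text
7.3 [ 0.6442  0.2136 -0.0102] [0.    0.002 1.    0.   ] 0.452 [-0.6 -0.9  0.9]
```

View pics/c6w.png

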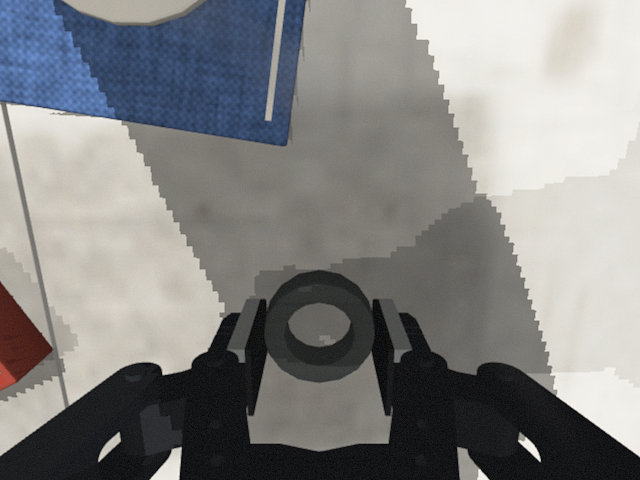

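View pics/c6.png

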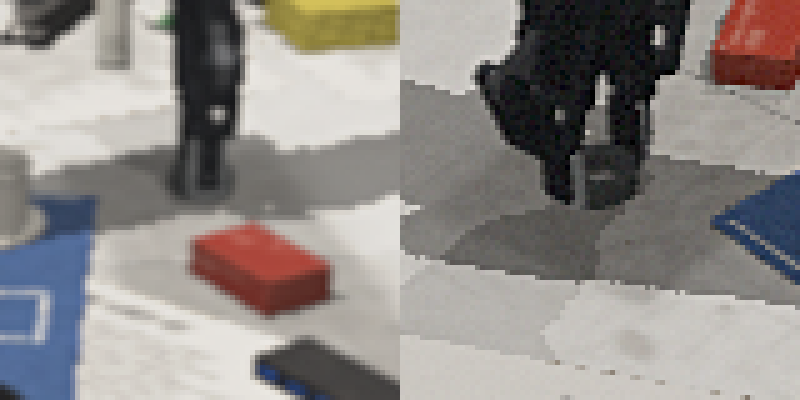

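Request:
move_arm --steps '[-0.5, 0, 0, 0, 0, 0, 0, -0.5, 0, 0, 2, 0, 0, 0, -0.5, 0, 0, 3, 0, 0, 0, -0.5, 0, 0, 3, 0, 0, 0, -0.5, -2.5, -1, 1, 0, 0, 0, -0.5, -3, -1.5, 0, 0, 0, 0, -0.5, -2.5, -1, 0, 0, 0, 0, -0.5, 0, 0, 0, 0, 0, 0]'

```text
t: 8.15
eef_pos: [0.56, 0.1765, 0.0791]
tool_rot: [-0.002, 0.002, 1.0, -0.001]
contact_force: [-0.8, -0.4, -0.4]
gripper_width: 0.45
```

```bash
python3 crop.py c7;python3 - <<'E'
from look import *
r=look('w7',['tube','steel_ring','mat'])
sil(r,'wrist','tube',0.043)
E
```

```text
8.25 [0.5638 0.1786 0.0798] [0.    0.002 1.    0.   ] 0.453 [ 0.7  0.3 -0.9]
t 8.3 tcp [0.5646 0.1791 0.0798] q [0.    0.002 1.    0.   ] j [-0.51  0.51  0.13  1.88 -0.09  0.76  1.23]
tube [([148.0, 280.0], 0.84, [0.5105, 0.1589])]
steel_ring [([318.0, 318.0], 0.98, [0.6141, 0.179])]
mat [([111.0, 56.0], 0.79, [0.4909, 0.0394])]
tube 0.7 rect [507.4 161.5] [61.4 64.7] 33.9 circ [507.5 161.5] 32.5
```

View pics/w7.png

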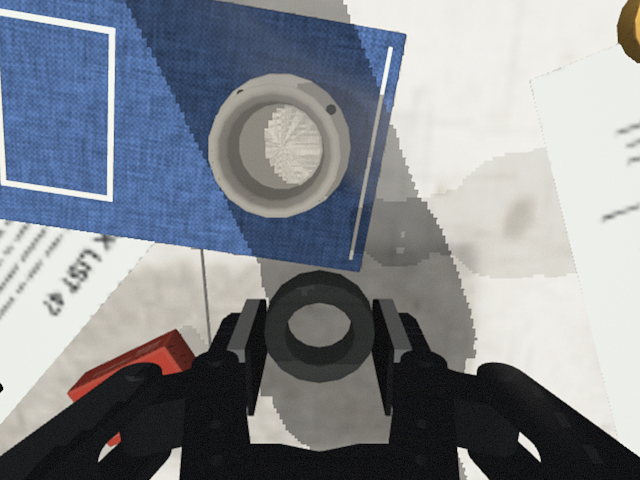

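```bash
cat > tubefit.py <<'E'
from look import *
import sys
def circ(r,c,R,z,n=90): return np.array([proj(r,[c[0]+R*np.cos(a),c[1]+R*np.sin(a),z]) for a in np.linspace(0,2*np.pi,n,endpoint=False)])
if __name__=='__main__':
    r=snap('wrist','t.png'); im=cv2.cvtColor(r['pixels'],cv2.COLOR_RGB2BGR)
    c=(float(sys.argv[2]),float(sys.argv[3])); e=r['obs']['eef_pos']; print(np.round(e,4))
    for R,z,col in ((.0305,.043,(0,0,255)),(.025,.043,(0,255,0)),(.022,.036,(255,255,0)),(.037,.008,(255,0,255))):
        cv2.polylines(im,[circ(r,c,R,z).round().astype(int)],True,col,1)
    for p in ((319.5,325),): print('ring ctr world',ray(r,p,e[2]+.0242).round(4))
    cv2.polylines(im,[circ(r,(e[0],e[1]),.02,e[2]+.0242).round().astype(int)],True,(0,0,255),1)
    x0=int(proj(r,[c[0],c[1],.043])[0]);cv2.imwrite('pics/'+sys.argv[1],cv2.resize(im[40:400,max(x0-160,0):x0+160],None,fx=1.6,fy=1.6))
E
python3 tubefit.py t1.png 0.5095 0.1595
```

```text
[0.5645 0.1789 0.0794]
ring ctr world [0.5629 0.1798 0.1036]
```

View pics/t1.png

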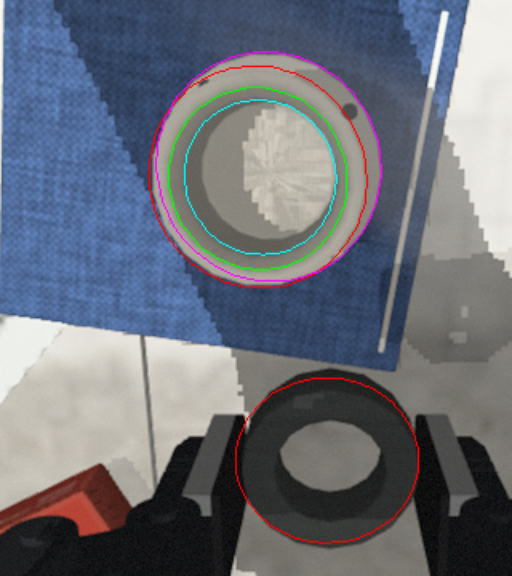

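```bash
python3 - <<'E'
from tubefit import *
r=snap('wrist','tmp.png'); im=cv2.cvtColor(r['pixels'],cv2.COLOR_RGB2BGR)
b=cv2.resize(im[66:226,200:360],None,fx=3.7,fy=3.7,interpolation=cv2.INTER_CUBIC)
cv2.imwrite('pics/t2.png',cv2.convertScaleAbs(b,alpha=1.3))
for c in ((.5095,.1595),(.5095,.1615)):
  for R,z in ((.0305,.043),(.025,.043),(.022,.036),(.022,.008),(.037,.008)):
    q=circ(r,c,R,z); print(c,R,z,((q.min(0)-[200,66])*3.7).round(),((q.max(0)-[200,66])*3.7).round())
E
```

```text
(0.5095, 0.1595) 0.0305 0.043 [22. 56.] [525. 568.]
(0.5095, 0.1595) 0.025 0.043 [ 67. 106.] [480. 526.]
(0.5095, 0.1595) 0.022 0.036 [104. 135.] [455. 492.]
(0.5095, 0.1595) 0.022 0.008 [145. 139.] [453. 454.]
(0.5095, 0.1595) 0.037 0.008 [39. 23.] [558. 554.]
(0.5095, 0.1615) 0.0305 0.043 [38. 56.] [542. 568.]
(0.5095, 0.1615) 0.025 0.043 [ 84. 106.] [496. 526.]
(0.5095, 0.1615) 0.022 0.036 [120. 135.] [470. 491.]
(0.5095, 0.1615) 0.022 0.008 [159. 139.] [467. 454.]
(0.5095, 0.1615) 0.037 0.008 [53. 23.] [572. 554.]
```

View pics/t2.png

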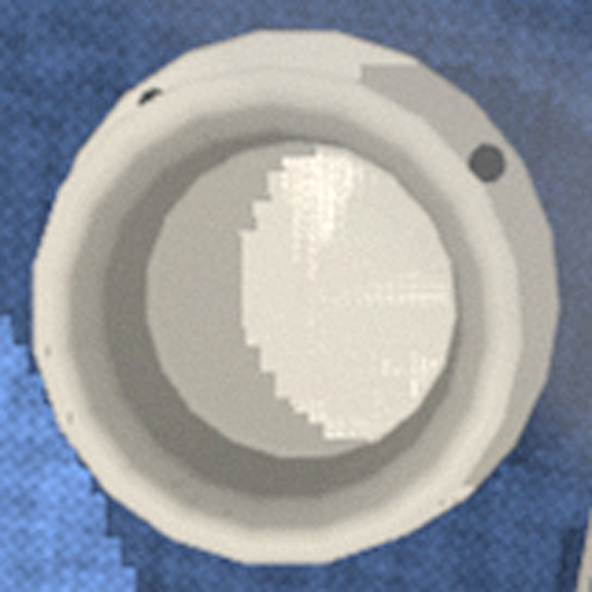

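Request:
move_arm --steps '[-0.5, -1.9, -0.7, 0, 0, 0, 0, -0.5, -2, -0.7, 0, 0, 0, 0, -0.5, -1.57, -0.52, -0.5, 0, 0, 0, -0.5, 0, 0, -1.5, 0, 0, 0, -0.5, 0, 0, -1.2, 0, 0, 0, -0.5, 0, 0, -0.5, 0, 0, 0, -0.5, 0, 0, 0, 0, 0, 0, -0.5, 0, 0, 0, 0, 0, 0]'

```text
t: 9.45
eef_pos: [0.5098, 0.1595, 0.0427]
tool_rot: [0.0, 0.002, 1.0, 0.0]
contact_force: [-1.6, 0.4, -0.1]
gripper_width: 0.453
```

```bash
python3 tubefit.py t3.png 0.5098 0.1597; python3 crop.py c8
```

```text
[0.5098 0.1595 0.0427]
ring ctr world [0.5081 0.1604 0.0669]
9.6 [0.5098 0.1596 0.043 ] [0.    0.002 1.    0.   ] 0.453 [ 0.4 -1.6 -1. ]
```

View pics/t3.png

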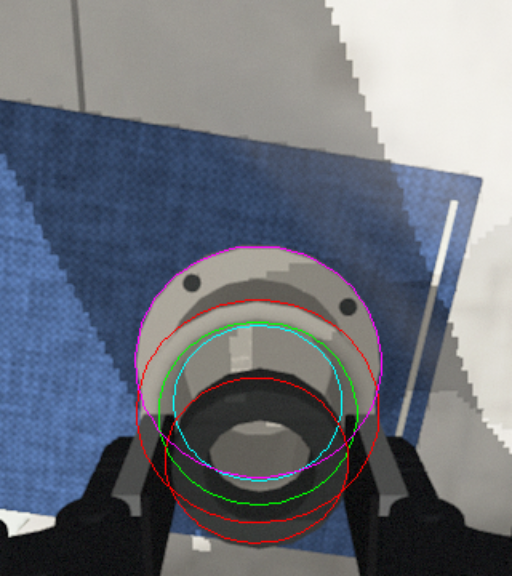

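View pics/c8.png

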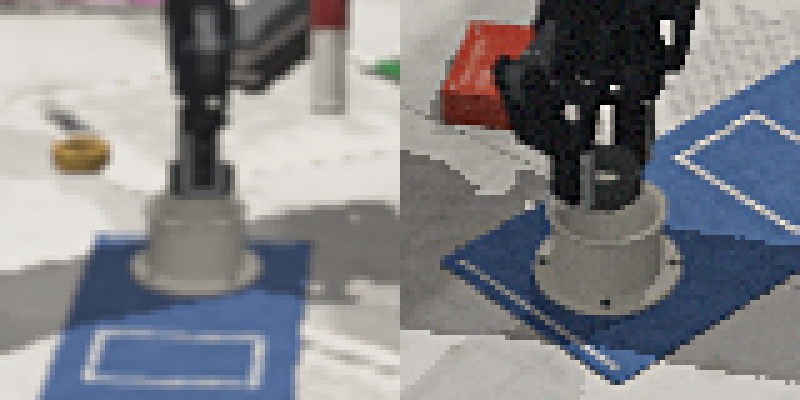

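The ring is centred over the rim in all three views. I'll lower it 14 mm and release.

Request:
move_arm --steps '[-0.5, 0, 0, -0.6, 0, 0, 0, -0.5, 0, 0, -0.5, 0, 0, 0, -0.5, 0, 0, -0.3, 0, 0, 0, -0.5, 0, 0, 0, 0, 0, 0, -0.5, 0, 0, 0, 0, 0, 0]'

```text
t: 10.15
eef_pos: [0.5091, 0.1593, 0.0283]
tool_rot: [-0.0, 0.002, 1.0, -0.0]
contact_force: [-0.4, 0.4, -0.6]
gripper_width: 0.454
```

Request:
move_arm --steps '[0.3, 0, 0, 0, 0, 0, 0, 0.3, 0, 0, 0, 0, 0, 0, 0.3, 0, 0, 0, 0, 0, 0, 0.3, 0, 0, 3, 0, 0, 0, 0.3, -2, 1, 4, 0, 0, 0, 0.3, -2, 4.0, 4, 0, 0, 0, 0.3, -2, 4, 0, 0, 0, 0, 0.3, 0, 0, 0, 0, 0, 0]'

```text
t: 10.95
eef_pos: [0.4502, 0.2495, 0.1334]
tool_rot: [0.001, -0.003, 1.0, 0.002]
contact_force: [-0.6, 0.2, 0.0]
gripper_width: 0.652
```

```bash
python3 crop.py c9; python3 - <<'E'
from look import *
r=look('w9',['tube','steel_ring','brass_ring','mat'])
E
```

```text
11.05 [0.452  0.2437 0.1321] [0. 0. 1. 0.] 0.651 [ 0.7 -1.3  0.4]
t 11.1 tcp [0.4525 0.2423 0.1318] q [-0.     0.002  1.    -0.   ] j [-0.71  0.32  0.11  2.03 -0.05  0.8   1.  ]
tube [([296.0, 208.0], 0.58, [0.5085, 0.1611])]
steel_ring []
brass_ring [([220.0, 473.0], 0.83, [0.4521, 0.351])]
mat [([268.0, 41.0], 0.81, [0.4874, 0.0403]), ([297.0, 206.0], 0.45, [0.5104, 0.1586])]
```

View pics/w9.png

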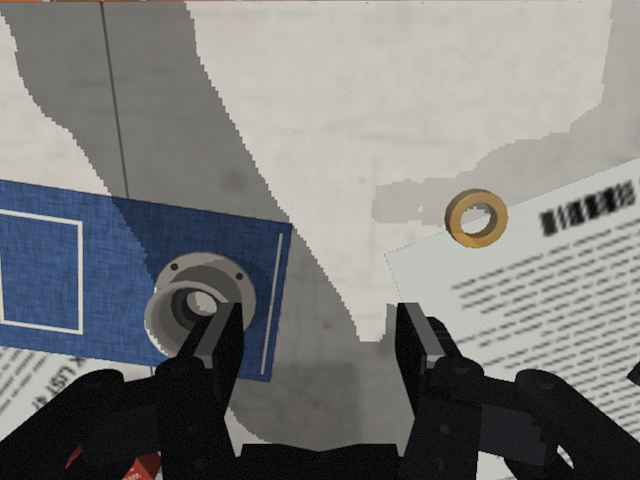

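The steel ring is down in the tube at px (200,300). The brass ring's top centre is at about (476,219).

```bash
python3 - <<'E'
from tubefit import *
r=snap('wrist','tmp.png'); print(r['obs']['eef_pos'])
hs=cv2.cvtColor(r['pixels'],cv2.COLOR_RGB2HSV); m=((hs[...,0]>10)&(hs[...,0]<28)&(hs[...,1]>110)).astype(np.uint8); m[:160]=0;m[300:]=0
n,l,s,c=cv2.connectedComponentsWithStats(m); i=1+np.argmax(s[1:,4]); print(s[i])
for z in (0,.014): print(z,ray(r,(s[i][0]+s[i][2]/2,s[i][1]+s[i][3]/2),z))
ys,xs=np.where(l==i);pts=np.array(list(zip(xs,ys)),np.float32); h=cv2.convexHull(pts)
from scipy.optimize import minimize
def cost(c):
    q=np.vstack([circ(r,c,.02,.014),circ(r,c,.02,0)]).astype(np.float32); a=np.zeros(m.shape,np.uint8);b=a.copy()
    H=cv2.convexHull(q)[:,0]; G=h[:,0]
    A=np.linspace(0,2*np.pi,40,endpoint=False); D=np.stack([np.cos(A),np.sin(A)])
    return (((H@D).max(0)-(G@D).max(0))**2).mean()
z=minimize(cost,[.45,.348],method='Nelder-Mead'); print(z.x,z.fun)
E
```

```text
[0.45299817 0.24147944 0.13159431]
[ 447  191   62   56 1465]
0 [0.45248724 0.35344217 0.        ]
0.014 [0.44900011 0.34806931 0.014     ]
[0.45069115 0.35053884] 11.404524352121818
```

Request:
move_arm --steps '[0.3, -0.1, 3.5, -1, 0, 0, 0, 0.3, -0.1, 3.5, -2, 0, 0, 0, 0.3, 0, 2.5, -2, 0, 0, 0, 0.3, 0, 1.4, -1, 0, 0, 0, 0.3, 0, 0, -1, 0, 0, 0, 0.3, 0, 0, 0, 0, 0, 0, 0.3, 0, 0, 0, 0, 0, 0]'

```text
t: 12.1
eef_pos: [0.4512, 0.3497, 0.0622]
tool_rot: [0.0, 0.003, 1.0, -0.001]
contact_force: [-0.4, -0.3, -0.2]
gripper_width: 0.648
```

```bash
cat > brass.py <<'E'
from tubefit import *
import sys
r=snap('wrist',sys.argv[1]); e=r['obs']['eef_pos']; print(e,r['obs']['tool_rot'].round(3))
hs=cv2.cvtColor(r['pixels'],cv2.COLOR_RGB2HSV); m=((hs[...,0]>10)&(hs[...,0]<28)&(hs[...,1]>110)).astype(np.uint8)
n,l,s,c=cv2.connectedComponentsWithStats(m); i=1+np.argmax(s[1:,4]); print(s[i])
ys,xs=np.where(l==i);G=cv2.convexHull(np.array(list(zip(xs,ys)),np.float32))[:,0]
from scipy.optimize import minimize
def cost(c):
    H=cv2.convexHull(np.vstack([circ(r,c,.02,.014),circ(r,c,.02,0)]).astype(np.float32))[:,0]
    A=np.linspace(0,2*np.pi,40,endpoint=False); D=np.stack([np.cos(A),np.sin(A)])
    return (((H@D).max(0)-(G@D).max(0))**2).mean()
z=minimize(cost,[.45,.348],method='Nelder-Mead'); print(z.x,z.fun,'d cm',((z.x-e[:2])*100).round(2))
E
python3 brass.py w10.png
```

```text
[0.45124282 0.34965552 0.06217706] [ 0.     0.003  1.    -0.001]
[ 280  214   76   77 3232]
[0.44918415 0.34953106] 3.3988826105754355 d cm [-0.21 -0.01]
```

View pics/w10.png

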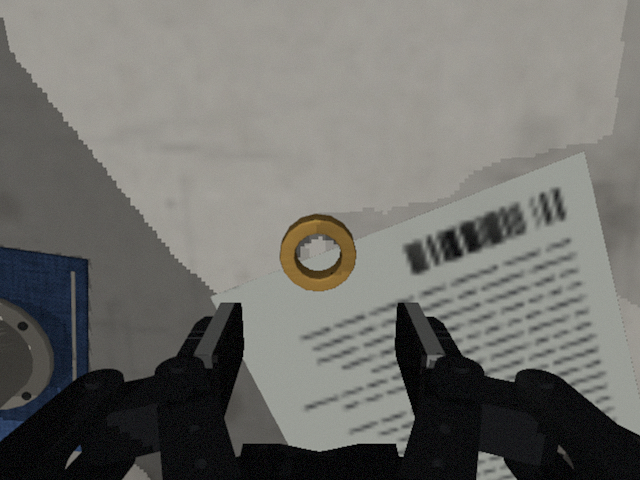

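Request:
move_arm --steps '[0.3, -0.15, 0, -3, 0, 0, 0, 0.3, 0, 0, -2.5, 0, 0, 0, 0.3, 0, 0, -1.2, 0, 0, 0, 0.3, 0, 0, -0.5, 0, 0, 0, 0.3, 0, 0, 0, 0, 0, 0, -0.5, 0, 0, 0, 0, 0, 0, -0.5, 0, 0, 0, 0, 0, 0, -0.5, 0, 0, 0, 0, 0, 0]'

```text
t: 12.95
eef_pos: [0.45, 0.3522, -0.0087]
tool_rot: [0.001, 0.002, 1.0, 0.001]
contact_force: [-1.1, -0.7, 6.2]
gripper_width: 0.448
```

Request:
move_arm --steps '[-0.5, 0, 0, 0, 0, 0, 0, -0.5, 0, 0, 0, 0, 0, 0]'

```text
t: 13.15
eef_pos: [0.45, 0.3522, -0.0087]
tool_rot: [0.001, 0.002, 1.0, 0.001]
contact_force: [0.3, -0.3, 6.1]
gripper_width: 0.442
```

```bash
python3 crop.py c11; python3 brass.py w11.png
```

```text
13.25 [ 0.45    0.3522 -0.0087] [0.001 0.002 1.    0.001] 0.447 [ 0.8 -0.4  5.7]
[ 0.44999717  0.35217923 -0.00867531] [0.001 0.002 1.    0.001]
[ 263  262  112  111 7395]
[0.44937918 0.35275818] 5.118209624305836 d cm [-0.06  0.06]
```

View pics/w11.png

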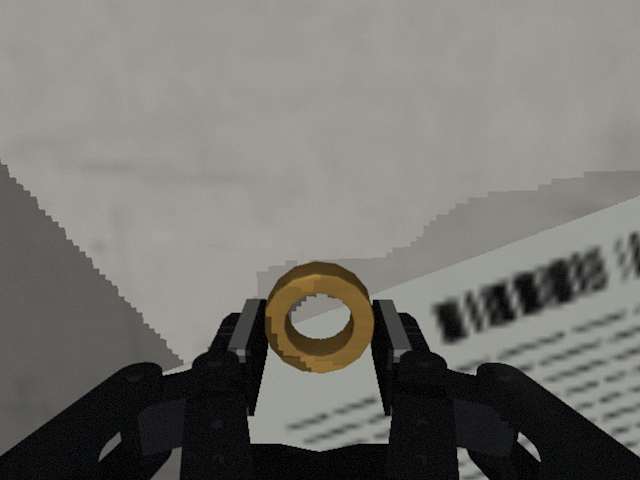

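View pics/c11.png

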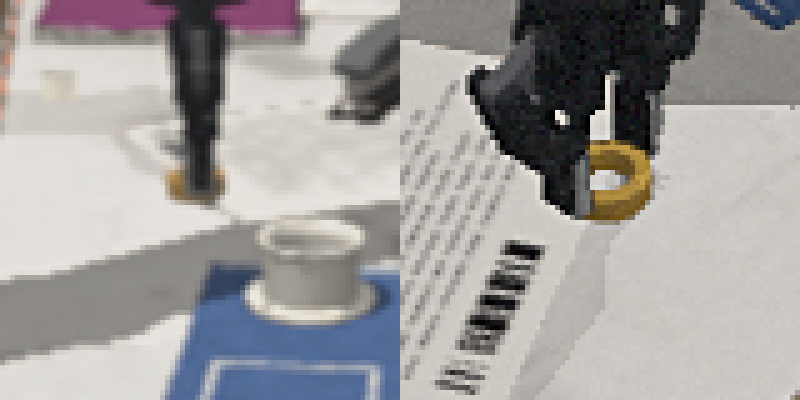

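Request:
move_arm --steps '[-0.5, 0, 0, 2, 0, 0, 0, -0.5, 0, 0, 3, 0, 0, 0, -0.5, 0, 0, 3, 0, 0, 0, -0.5, 0, 0, 1, 0, 0, 0, -0.5, 0, 0, 0, 0, 0, 0, -0.5, 0, 0, 0, 0, 0, 0]'

```text
t: 13.95
eef_pos: [0.4485, 0.3514, 0.0792]
tool_rot: [-0.0, 0.002, 1.0, -0.0]
contact_force: [-0.4, -0.1, -1.6]
gripper_width: 0.447
```

```bash
python3 crop.py c12
```

```text
14.05 [0.4482 0.351  0.0785] [-0.001  0.002  1.    -0.001] 0.449 [ 0.3  0.4 -1.9]
```

View pics/c12w.png

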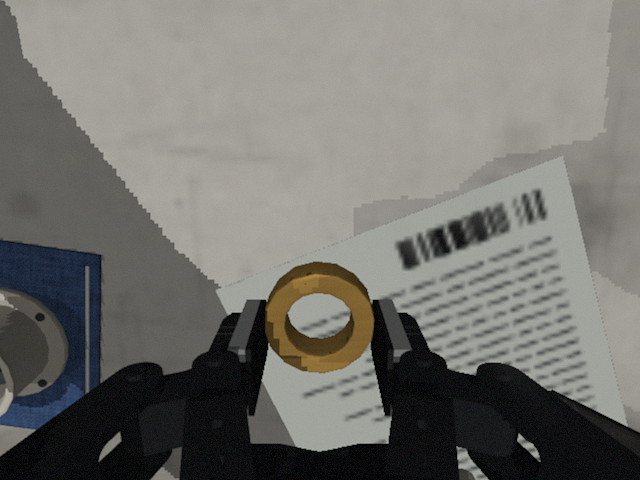

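View pics/c12.png

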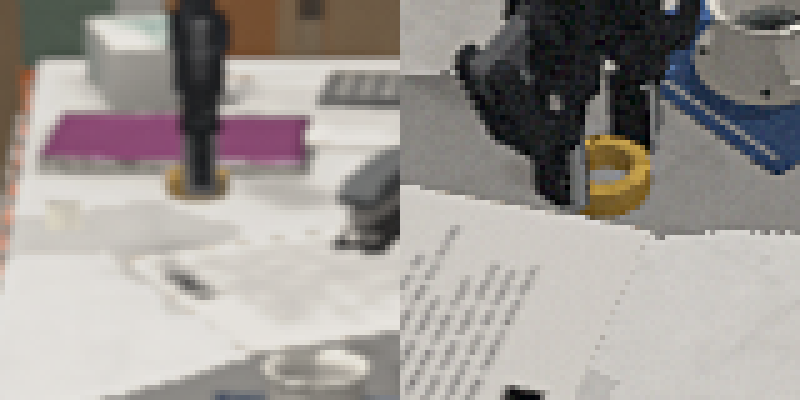

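Request:
move_arm --steps '[-0.5, 1, -3.2, 0, 0, 0, 0, -0.5, 1.2, -3.6, 0, 0, 0, 0, -0.5, 1.2, -3.6, 0, 0, 0, 0, -0.5, 1.2, -3.6, 0, 0, 0, 0, -0.5, 1.1, -3.2, 0, 0, 0, 0, -0.5, 0.7, -2, 0, 0, 0, 0, -0.5, 0, 0, -1, 0, 0, 0, -0.5, 0, 0, -1, 0, 0, 0]'

```text
t: 14.9
eef_pos: [0.5128, 0.1595, 0.0588]
tool_rot: [-0.0, 0.002, 1.0, -0.0]
contact_force: [-0.6, 1.2, -1.4]
gripper_width: 0.45
```

Request:
move_arm --steps '[-0.5, 0, 0, -0.7, 0, 0, 0, -0.5, 0, 0, 0, 0, 0, 0, -0.5, 0, 0, 0, 0, 0, 0]'

```text
t: 15.2
eef_pos: [0.5125, 0.1607, 0.0525]
tool_rot: [-0.0, 0.001, 1.0, -0.0]
contact_force: [0.1, 0.3, -1.0]
gripper_width: 0.446
```

```bash
python3 crop.py c13; sed -i 's/e\[2\]+.0242/e[2]+.0227/g; s/circ(r,(e\[0\],e\[1\])/circ(r,(e[0]-.0027,e[1])/' tubefit.py; python3 tubefit.py t4.png 0.5098 0.1597
```

```text
15.3 [0.5132 0.1604 0.0531] [0.    0.001 1.    0.   ] 0.446 [-0.1 -0.5 -1.9]
[0.5132 0.1603 0.0532]
ring ctr world [0.5124 0.1612 0.0759]
```

View pics/t4.png

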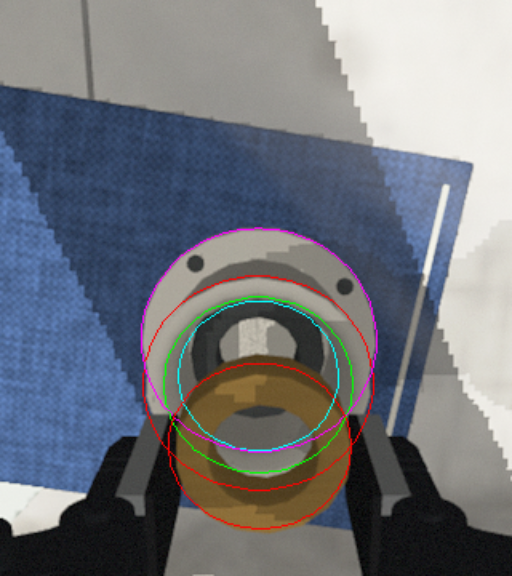

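View pics/c13.png

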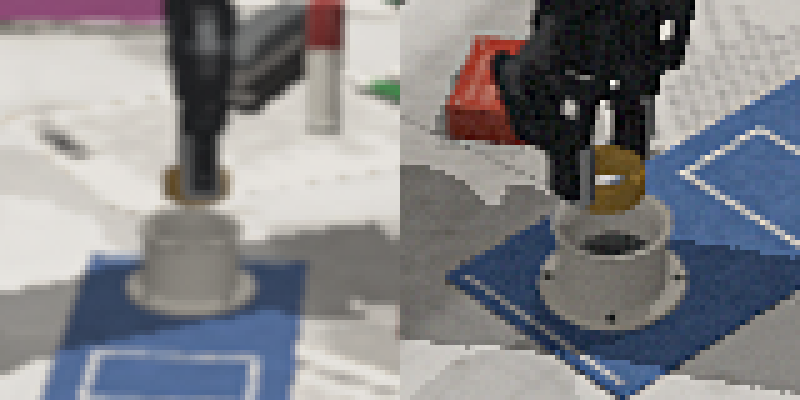

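Request:
move_arm --steps '[-0.5, -0.06, -0.06, -1, 0, 0, 0, -0.5, 0, 0, -0.7, 0, 0, 0, -0.5, 0, 0, -0.4, 0, 0, 0, -0.5, 0, 0, -0.2, 0, 0, 0, -0.5, 0, 0, 0, 0, 0, 0, -0.5, 0, 0, 0, 0, 0, 0]'

```text
t: 16.0
eef_pos: [0.5126, 0.1591, 0.03]
tool_rot: [0.0, 0.002, 1.0, 0.0]
contact_force: [0.3, 0.4, -0.3]
gripper_width: 0.449
```

Request:
move_arm --steps '[0.3, 0, 0, 0, 0, 0, 0, 0.3, 0, 0, 0, 0, 0, 0, 0.3, 0, 0, 0, 0, 0, 0, 0.8, 0, 0, 3, 0, 0, 0, 0.8, 2, -1, 4, 0, 0, 0, 0.8, 3, -2.0, 2, 0, 0, 0, 0.8, 3, -2, 0, 0, 0, 0, 0.8, 2, -1, 0, 0, 0, 0]'

```text
t: 16.8
eef_pos: [0.6152, 0.0967, 0.1215]
tool_rot: [0.002, 0.003, 1.0, -0.0]
contact_force: [0.3, -0.1, 0.2]
gripper_width: 0.899
```

Request:
move_arm --steps '[0.8, 0, 0, 0, 0, 0, 0, 0.8, 0, 0, 0, 0, 0, 0, 0.8, 0, 0, 0, 0, 0, 0]'

```text
t: 17.1
eef_pos: [0.6114, 0.1001, 0.1196]
tool_rot: [-0.001, 0.001, 1.0, 0.0]
contact_force: [-0.1, 0.8, 0.1]
gripper_width: 0.903
```

```bash
python3 - <<'E'
from look import *
r=look('w14',['tube','steel_ring','brass_ring','mat','carton','hub','pad'])
sil(r,'wrist','carton',.022);sil(r,'wrist','hub',.016)
E
```

```text
t 17.1 tcp [0.6114 0.1001 0.1196] q [-0.001  0.001  1.     0.   ] j [-0.36  0.49  0.14  1.79 -0.08  0.87  1.38]
tube [([56.0, 416.0], 0.67, [0.5068, 0.159])]
steel_ring []
brass_ring []
mat [([27.0, 214.0], 0.78, [0.4903, 0.0389])]
carton [([284.0, 273.0], 0.84, [0.6543, 0.0685])]
hub [([302.0, 81.0], 0.86, [0.6673, -0.0691]), ([284.0, 272.0], 0.67, [0.654, 0.0673])]
pad [([305.0, 82.0], 0.26, [0.6688, -0.0672])]
carton 0.8 rect [651.8  69.9] [49.8 72.7] 26.9 circ [651.4  69.5] 43.0
hub 0.81 rect [664.9 -65.2] [38.7 92.4] 32.5 circ [665.6 -64.8] 48.2
```

View pics/w14.png

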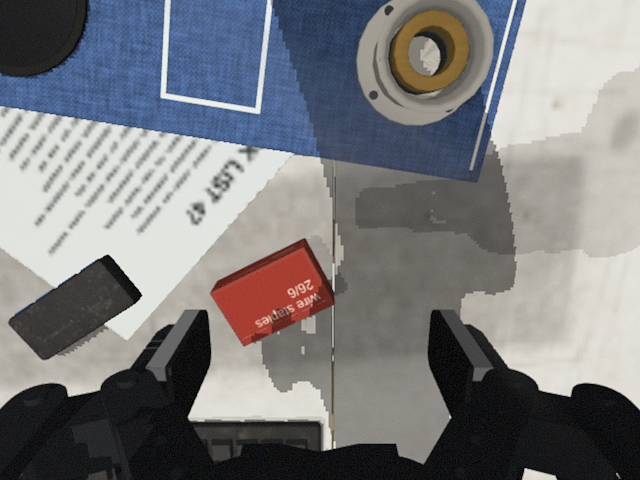

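```bash
python3 - <<'E'
from tubefit import *
r=snap('wrist','tmp.png'); im=cv2.cvtColor(r['pixels'],cv2.COLOR_RGB2BGR)
a=cv2.resize(im[0:140,350:500],(600,560),interpolation=cv2.INTER_CUBIC)
im2=im.copy()
b=a.copy()
for R,z,col in ((.02,.036,(0,0,255)),(.025,.043,(0,255,0)),(.0305,.043,(255,0,0))):
    q=(circ(r,(.5098,.1597),R,z)-[350,0])*4; cv2.polylines(b,[q.round().astype(int)],True,col,1)
cv2.imwrite('pics/t5.png',cv2.resize(np.hstack([a,b]),(800,373)))
E
```

```text
(no output)
```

View pics/t5.png

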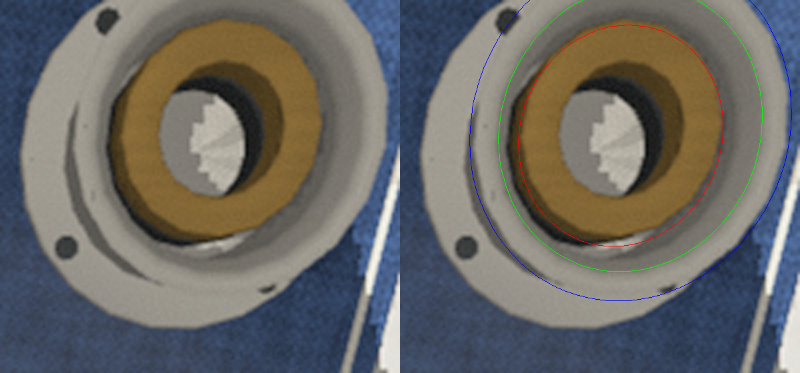

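Both rings are seated: the brass ring lies flat, concentric, and at the expected height. Next I'll fit the boxes.

```bash
cat > boxfit.py <<'E'
from look import *
from scipy.optimize import minimize
def boxpts(x,y,a,w,l,z0,h):
    # a: angle (deg) of LONG axis
    t=np.radians(a); L=np.array([np.cos(t),np.sin(t)])*l/2; W=np.array([-np.sin(t),np.cos(t)])*w/2
    return [np.r_[[x,y]+s*L+u*W,z] for s in(-1,1) for u in(-1,1) for z in(z0,z0+h)]
def fit(r,m,x0,w,l,z0,h):
    c,_=cv2.findContours(m.astype(np.uint8),cv2.RETR_EXTERNAL,cv2.CHAIN_APPROX_NONE); G=max(c,key=cv2.contourArea)[:,0].astype(float)
    A=np.linspace(0,2*np.pi,72,endpoint=False); D=np.stack([np.cos(A),np.sin(A)]); g=(G@D).max(0)
    f=lambda p:(((np.array([proj(r,q) for q in boxpts(p[0]/1000,p[1]/1000,p[2],w,l,z0,h)])@D).max(0)-g)**2).mean()
    s=minimize(f,x0,method='Nelder-Mead',options=dict(initial_simplex=[x0,[x0[0]+8,x0[1],x0[2]],[x0[0],x0[1]+8,x0[2]],[x0[0],x0[1],x0[2]+8]]))
    return s.x.round(2),round(s.fun,2)
def boxes(r,cam='wrist',c0=(652,69,117),h0=(665,-66,122),zc=0,zh=0,which='ch'):
    if 'c' in which:
        hs=cv2.cvtColor(r['pixels'],cv2.COLOR_RGB2HSV); m=(((hs[...,0]<8)|(hs[...,0]>172))&(hs[...,1]>110)).astype(np.uint8)
        n,l,s,c=cv2.connectedComponentsWithStats(m); i=1+np.argmax(s[1:,4]); print('carton',fit(r,cv2.morphologyEx((l==i).astype(np.uint8),cv2.MORPH_CLOSE,np.ones((5,5))),c0,.045,.07,zc,.022))
    if 'h' in which:
        s=models.silhouettes(cam,'hub'); print('hub',[fit(r,x['region'],h0,.039,.085,zh,.016) for x in s[:1]])
if __name__=='__main__':
    import sys
    r=snap('wrist',sys.argv[1]); print(r['obs']['eef_pos'].round(4)); s=models.silhouettes('wrist','carton'); print('c sil',fit(r,s[0]['region'],(652,69,117),.045,.07,0,.022)); boxes(r)
    # mat outline orientation
    print('x at keyboard',ray(r,(320,420),.01))
E
python3 boxfit.py w15.png
```

```text
[0.6125 0.0991 0.12  ]
c sil (array([654.83,  69.62, 116.74]), np.float64(1.69))
carton (array([655.39,  69.91, 116.78]), np.float64(3.07))
hub [(array([668.25, -68.91, 123.66]), np.float64(13.84))]
x at keyboard [0.76230051 0.09996432 0.01      ]
```

Request:
move_arm --steps '[0.6, 0.6, -0.4, 0, 0, 0, -7.9, 0.6, 0.6, -0.4, 0, 0, 0, -7.9, 0.6, 0.6, -0.4, 0, 0, 0, -7.9, 0.6, 0.6, -0.4, 0, 0, 0, -7.9, 0.6, 0.6, -0.4, -1, 0, 0, -7.9, 0.6, 0.6, -0.4, -2, 0, 0, -7.9, 0.6, 0.65, -0.54, -2, 0, 0, -7.9, 0.6, 0, 0, -1, 0, 0, -7.9]'

```text
t: 18.6
eef_pos: [0.6548, 0.0686, 0.0583]
tool_rot: [-0.0, 0.528, 0.849, -0.001]
contact_force: [0.2, -0.0, -0.7]
gripper_width: 0.803
```

Request:
move_arm --steps '[0.6, 0, 0, -1, 0, 0, 0, 0.6, 0, 0, 0, 0, 0, 0, 0.6, 0, 0, 0, 0, 0, 0]'

```text
t: 18.9
eef_pos: [0.6551, 0.0699, 0.0502]
tool_rot: [-0.0, 0.524, 0.851, 0.0]
contact_force: [-0.3, 0.3, -0.1]
gripper_width: 0.8
```

```bash
python3 crop.py c16; python3 boxfit.py w16.png
```

```text
19.0 [0.6555 0.0698 0.0508] [0.    0.525 0.851 0.001] 0.798 [0.4 0.6 0. ]
[0.6555 0.0698 0.0508]
c sil (array([654.83,  70.06, 117.03]), np.float64(2.06))
carton (array([655.27,  69.73, 116.75]), np.float64(4.67))
hub [(array([658.91, -44.16, 116.56]), np.float64(1689.74))]
x at keyboard [ 0.69837853 -0.01031482  0.01      ]
```

View pics/w16.png

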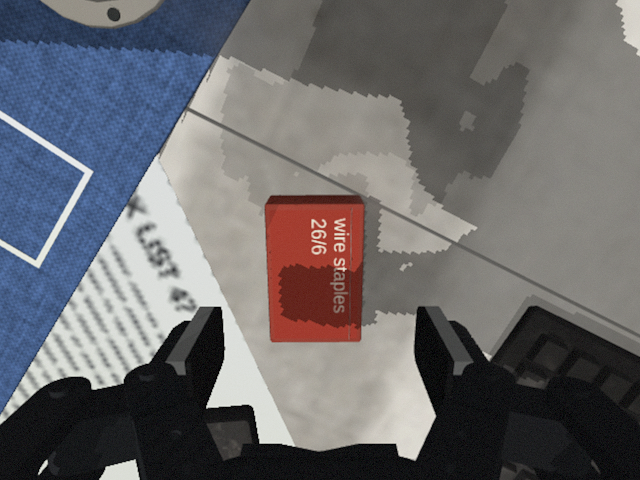

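The carton at px (315,268) is centred and square between the jaws. I'll go down and grip.

Request:
move_arm --steps '[0.6, 0, 0, -2.5, 0, 0, 0, 0.6, 0, 0, -2, 0, 0, 0, 0.6, 0, 0, -1.2, 0, 0, 0, 0.6, 0, 0, -0.4, 0, 0, 0, 0.6, 0, 0, 0, 0, 0, 0, -0.3, 0, 0, 0, 0, 0, 0, -0.3, 0, 0, 0, 0, 0, 0, -0.3, 0, 0, 0, 0, 0, 0]'

```text
t: 20.0
eef_pos: [0.6559, 0.0697, -0.0099]
tool_rot: [0.001, 0.526, 0.851, 0.001]
contact_force: [0.8, -0.2, 3.5]
gripper_width: 0.525
```

Request:
move_arm --steps '[-0.3, 0, 0, 0, 0, 0, 0, -0.3, 0, 0, 0, 0, 0, 0]'

```text
t: 20.2
eef_pos: [0.6559, 0.0697, -0.0099]
tool_rot: [0.001, 0.526, 0.851, 0.001]
contact_force: [-1.2, -0.5, 5.8]
gripper_width: 0.517
```

```bash
python3 crop.py c17
```

```text
20.3 [ 0.6559  0.0697 -0.0099] [0.001 0.526 0.851 0.001] 0.518 [-0.2 -1.5  6. ]
```

View pics/c17w.png

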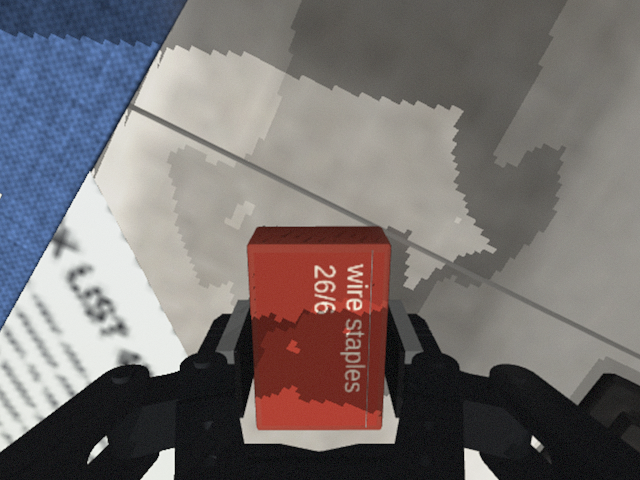

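Request:
move_arm --steps '[-0.3, 0, 0, 2, 0, 0, 0, -0.3, 0, 0, 3, 0, 0, 0, -0.3, 0, 0, 2, 0, 0, 6.7, -0.3, -1.5, 0, 1, 0, 0, 6.7, -0.3, -2, 0, 0, 0, 0, 6.7, -0.3, -2, 0, 0, 0, 0, 6.7, -0.3, -2, 0, 0, 0, 0, 6.7, -0.3, -0.5, 0, 0, 0, 0, 6.7]'

```text
t: 21.15
eef_pos: [0.5722, 0.0697, 0.0687]
tool_rot: [-0.001, 0.199, 0.98, -0.0]
contact_force: [-0.4, 0.9, -0.9]
gripper_width: 0.52
```

Request:
move_arm --steps '[-0.3, 0, 0, 0, 0, 0, 6.7, -0.3, 0, 0, 0, 0, 0, 7, -0.3, 0, 0, 0, 0, 0, 0, -0.3, 0, 0, 0, 0, 0, 0, -0.3, 0, 0, 0, 0, 0, 0]'

```text
t: 21.65
eef_pos: [0.5749, 0.0697, 0.0689]
tool_rot: [-0.0, 0.084, 0.996, -0.0]
contact_force: [-0.2, -0.5, -1.3]
gripper_width: 0.516
```

```bash
python3 crop.py c18; cat > mat.py <<'E'
from look import *
import sys
r=snap('wrist',sys.argv[1]); print(r['obs']['eef_pos'].round(4), r['obs']['tool_rot'].round(4))
hs=cv2.cvtColor(r['pixels'],cv2.COLOR_RGB2HSV); blue=((hs[...,0]>95)&(hs[...,0]<125)&(hs[...,1]>90)).astype(np.uint8)
# holes in blue = outline (white) ; report white contours enclosed
w=((hs[...,1]<60)&(hs[...,2]>120)).astype(np.uint8)
cs,_=cv2.findContours(w,cv2.RETR_EXTERNAL,cv2.CHAIN_APPROX_NONE)
for c in cs:
    if len(c)<150: continue
    P=np.array([ray(r,p,.003)[:2] for p in c[:,0].astype(float)])*1000; b=cv2.minAreaRect(P.astype(np.float32)); print(np.round(b[0],1),np.round(b[1],1),round(b[2],1),c[:,0].min(0),c[:,0].max(0))
E
python3 mat.py w18.png
```

```text
21.75 [0.5749 0.0697 0.0689] [-0.     0.084  0.996 -0.   ] 0.516 [-0.5 -0.5 -1. ]
[0.575  0.0698 0.0689] [-0.000e+00  8.350e-02  9.965e-01 -1.000e-04]
[686.   51.9] [98.9 48.3] 73.2 [240 379] [397 450]
[616.7 -56.7] [139.6 184.2] 68.1 [  0 226] [257 451]
[613.3 179.2] [271.  132.6] 2.8 [402   0] [639 452]
[515.1 167. ] [ 88.7 100.5] 76.9 [401   0] [588 210]
[490.5  41. ] [61.6 89.6] 80.8 [161   0] [295 189]
```

View pics/w18.png

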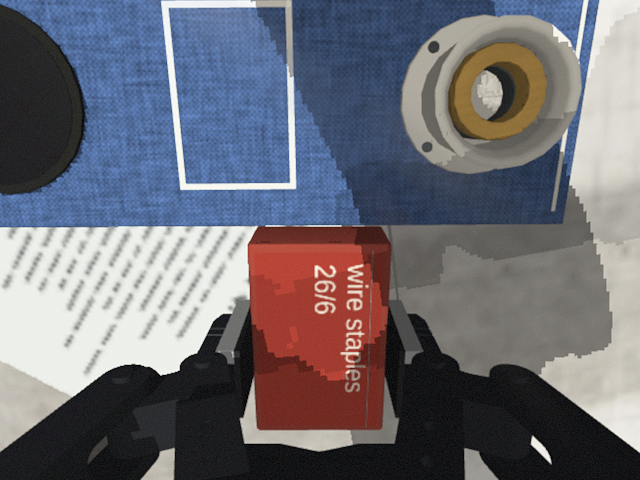

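```bash
python3 - <<'E'
from boxfit import *
r=snap('wrist','tmp.png'); e=r['obs']['eef_pos']; print(e)
boxes(r,c0=(575,70,170),zc=e[2]+.0099,which='c')
E
```

```text
[0.57498674 0.06978482 0.06886624]
carton (array([576.2 ,  70.54, 170.46]), np.float64(6.5))
```

Request:
move_arm --steps '[-0.3, -3, -1, 0, 0, 0, 0, -0.3, -3, -1, 0, 0, 0, 0, -0.3, -2.5, -0.95, -1, 0, 0, 0.3, -0.3, 0, 0, -2, 0, 0, 0, -0.3, 0, 0, -2, 0, 0, 0, -0.3, 0, 0, -1.3, 0, 0, 0, -0.3, 0, 0, -0.7, 0, 0, 0, -0.3, 0, 0, -0.3, 0, 0, 0]'

```text
t: 22.7
eef_pos: [0.49, 0.0402, -0.0046]
tool_rot: [-0.0, 0.08, 0.997, -0.0]
contact_force: [0.3, -0.5, -1.0]
gripper_width: 0.518
```

Request:
move_arm --steps '[-0.3, 0, 0, -0.2, 0, 0, 0, -0.3, 0, 0, 0, 0, 0, 0, -0.3, 0, 0, 0, 0, 0, 0]'

```text
t: 23.0
eef_pos: [0.4904, 0.0403, -0.0056]
tool_rot: [0.0, 0.08, 0.997, 0.0]
contact_force: [-0.7, 0.2, -1.0]
gripper_width: 0.519
```

```bash
python3 crop.py c19; python3 - <<'E'
from boxfit import *
r=snap('wrist','tmp.png')
boxes(r,c0=(490,41,170),zc=.003,which='c')
E
```

```text
23.1 [ 0.4904  0.0403 -0.0056] [0.    0.08  0.997 0.   ] 0.522 [-0.5 -0.5 -0.9]
carton (array([492.1 ,  40.92, 170.83]), np.float64(2.14))
```

View pics/c19.png

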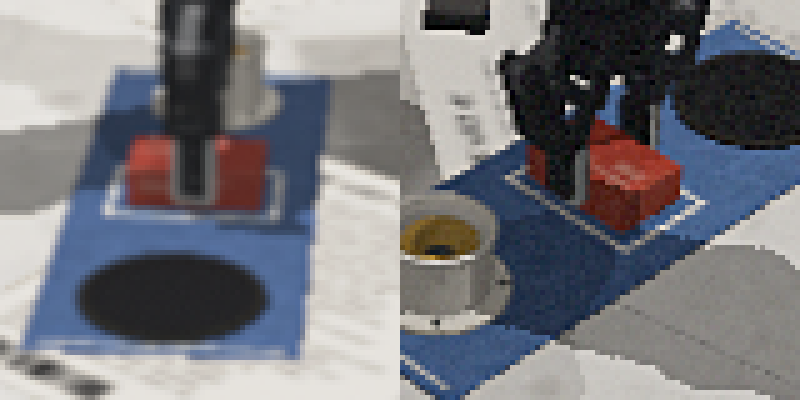

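Request:
move_arm --steps '[-0.3, 0, 0, -0.1, 0, 0, 0, -0.3, 0, 0, 0, 0, 0, 0, 0.4, 0, 0, 0, 0, 0, 0, 0.4, 0, 0, 0, 0, 0, 0, 0.4, 0, 0, 0, 0, 0, 0, 0.4, 0, 0, 3, 0, 0, 0, 0.4, 0, 0, 4, 0, 0, 0, 0.4, 1, 0, 4, 0, 0, 0]'

```text
t: 24.0
eef_pos: [0.4981, 0.0399, 0.1036]
tool_rot: [-0.002, 0.08, 0.997, -0.0]
contact_force: [2.0, 0.7, -1.2]
gripper_width: 0.701
```

Request:
move_arm --steps '[0.4, 2.8, -1.8, 0, 0, 0, -8, 0.4, 2.8, -1.8, 0, 0, 0, -8, 0.4, 2.8, -1.8, 0, 0, 0, -8, 0.4, 2.8, -1.8, 0, 0, 0, -8, 0.4, 2.8, -1.8, 0, 0, 0, -8, 0.4, 2.8, -1.9, 0, 0, 0, -8, 0.4, 0, 0, 0, 0, 0, 0, 0.4, 0, 0, 0, 0, 0, 0]'

```text
t: 24.8
eef_pos: [0.6676, -0.0691, 0.1023]
tool_rot: [-0.0, 0.479, 0.878, -0.0]
contact_force: [-0.4, 0.2, -1.1]
gripper_width: 0.702
```

```bash
python3 crop.py c20;  python3 - <<'E'
from boxfit import *
r=snap('wrist','tmp.png'); e=r['obs']['eef_pos']; print(e)
r=snap('wrist','w20.png'); e=r['obs']['eef_pos']; print(e)
boxes(r,c0=(490,41,170),zc=.003,which='ch')
E
```

```text
24.9 [ 0.6669 -0.0678  0.1025] [-0.001  0.478  0.878  0.   ] 0.7 [ 0.1 -0.2  0.5]
[ 0.66696068 -0.06761867  0.10272268]
[ 0.66709841 -0.06765225  0.10287902]
carton (array([526.33, -72.66, 251.61]), np.float64(5412.75))
hub [(array([667.57, -68.26, 121.87]), np.float64(9.0))]
```

View pics/w20.png

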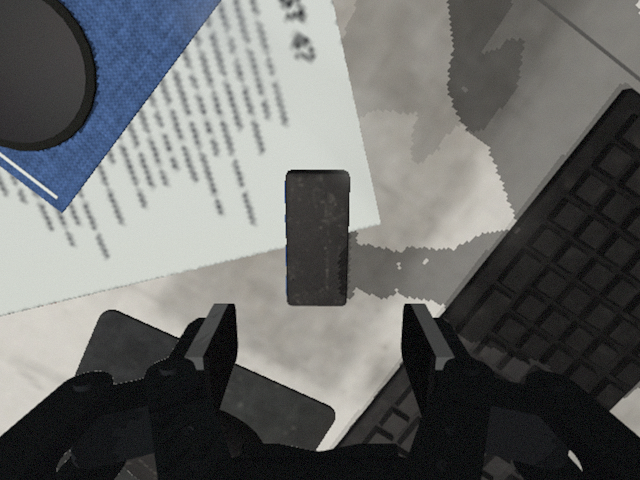

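Request:
move_arm --steps '[0.4, 0.05, -0.05, -4, 0, 0, 0, 0.4, 0, 0, -4, 0, 0, 0, 0.4, 0, 0, -2, 0, 0, 0, 0.4, 0, 0, -1, 0, 0, 0, 0.4, 0, 0, -0.35, 0, 0, 0, 0.4, 0, 0, 0, 0, 0, 0, -0.5, 0, 0, 0, 0, 0, 0, -0.5, 0, 0, 0, 0, 0, 0]'

```text
t: 25.9
eef_pos: [0.6697, -0.0694, -0.0089]
tool_rot: [0.001, 0.479, 0.878, 0.001]
contact_force: [0.6, -0.1, -0.7]
gripper_width: 0.432
```

Request:
move_arm --steps '[-0.5, 0, 0, 0, 0, 0, 0, -0.5, 0, 0, 0, 0, 0, 0, -0.5, 0, 0, 0, 0, 0, 0]'

```text
t: 26.2
eef_pos: [0.6697, -0.0695, -0.0089]
tool_rot: [0.001, 0.479, 0.878, 0.001]
contact_force: [-1.4, 0.7, 7.0]
gripper_width: 0.437
```

```bash
python3 crop.py c21
```

```text
26.3 [ 0.6697 -0.0695 -0.0089] [0.001 0.479 0.878 0.001] 0.433 [-0.7  0.4  6.6]
```

View pics/c21w.png

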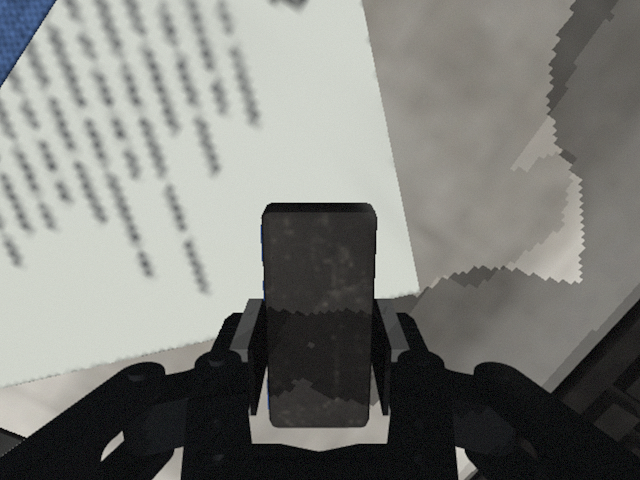

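View pics/c21.png

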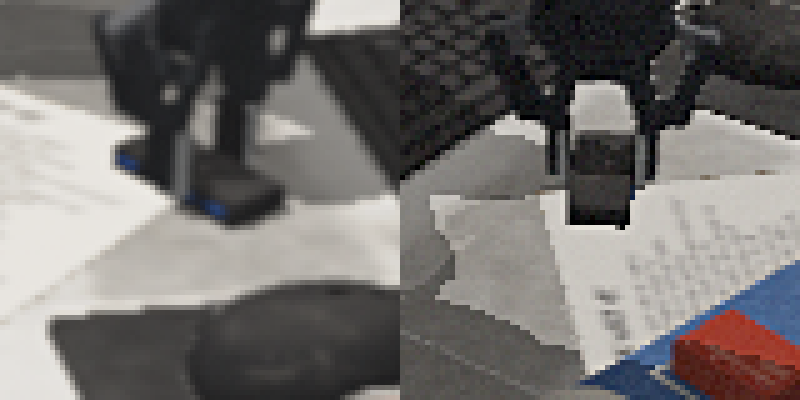

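Request:
move_arm --steps '[-0.5, 0, 0, 2, 0, 0, 0, -0.5, 0, 0, 3, 0, 0, 0, -0.5, 0, 0, 4, 0, 0, 0, -0.5, -1, 1, 1, 0, 0, 8, -0.5, -2, 2, 0, 0, 0, 8, -0.5, -2, 2, 0, 0, 0, 8, -0.5, -2, 2, 0, 0, 0, 8, -0.5, -1.5, 2, 0, 0, 0, 8]'

```text
t: 27.15
eef_pos: [0.5822, 0.0213, 0.0898]
tool_rot: [-0.0, 0.147, 0.989, 0.0]
contact_force: [-0.2, -0.8, -1.0]
gripper_width: 0.439
```

Request:
move_arm --steps '[-0.5, -0.5, 2, 0, 0, 0, 7.9, -0.5, 0, 0, 0, 0, 0, 0, -0.5, 0, 0, 0, 0, 0, 0, -0.5, 0, 0, 0, 0, 0, 0]'

```text
t: 27.55
eef_pos: [0.579, 0.0393, 0.0896]
tool_rot: [0.0, 0.083, 0.997, -0.0]
contact_force: [0.5, -0.3, -1.2]
gripper_width: 0.432
```

```bash
python3 crop.py c22; python3 - <<'E'
from boxfit import *
r=snap('wrist','w22.png'); e=r['obs']['eef_pos']; print(e)
boxes(r,c0=(490,41,170),h0=(e[0]*1000,e[1]*1000,170),zc=.003,zh=e[2]+.0089,which='ch')
E
```

```text
27.65 [0.5789 0.0393 0.0895] [ 0.     0.083  0.997 -0.   ] 0.437 [ 0.8  0.5 -0.4]
[0.5788015  0.03956733 0.08940367]
carton (array([491.48,  41.04, 170.72]), np.float64(4.08))
hub [(array([578.47,  40.29, 170.47]), np.float64(28.21))]
```

View pics/w22.png

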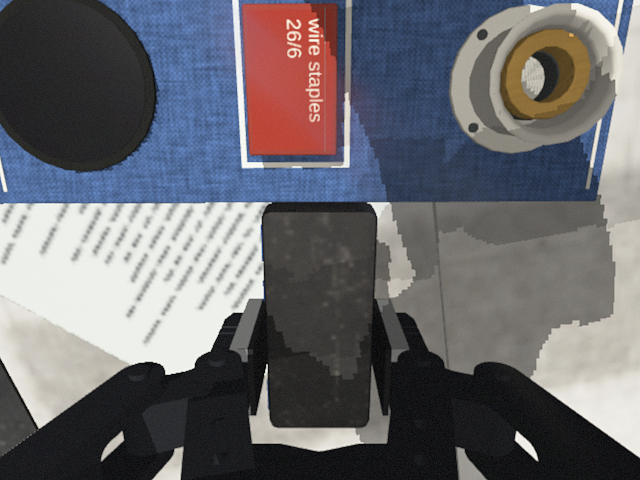

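Request:
move_arm --steps '[-0.5, -3, 0.1, 0, 0, 0, 0, -0.5, -3, 0, 0, 0, 0, 0, -0.5, -2.6, 0, -0.5, 0, 0, 0.2, -0.5, 0, 0, -2, 0, 0, 0, -0.5, 0, 0, -2, 0, 0, 0, -0.5, 0, 0, -1.2, 0, 0, 0, -0.5, 0, 0, -0.8, 0, 0, 0, -0.5, 0, 0, -0.4, 0, 0, 0]'

```text
t: 28.6
eef_pos: [0.4925, 0.0415, 0.0199]
tool_rot: [-0.0, 0.08, 0.997, -0.0]
contact_force: [-0.0, 0.3, -0.2]
gripper_width: 0.437
```

Request:
move_arm --steps '[-0.5, 0, 0, -0.3, 0, 0, 0, -0.5, 0, 0, 0, 0, 0, 0, -0.5, 0, 0, 0, 0, 0, 0]'

```text
t: 28.9
eef_pos: [0.4929, 0.0417, 0.0178]
tool_rot: [0.0, 0.08, 0.997, 0.0]
contact_force: [0.1, 1.2, -0.2]
gripper_width: 0.438
```

```bash
python3 crop.py c23
```

```text
29.0 [0.4929 0.0418 0.0179] [0.    0.08  0.997 0.   ] 0.436 [-0.2 -0.7 -1.1]
```

View pics/c23.png

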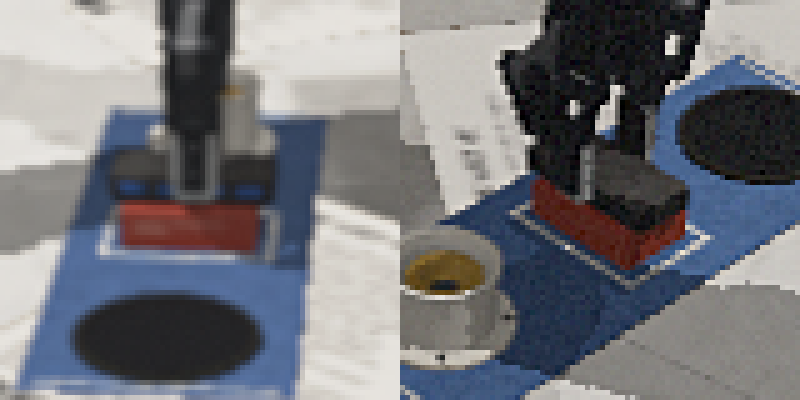

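View pics/c23w.png

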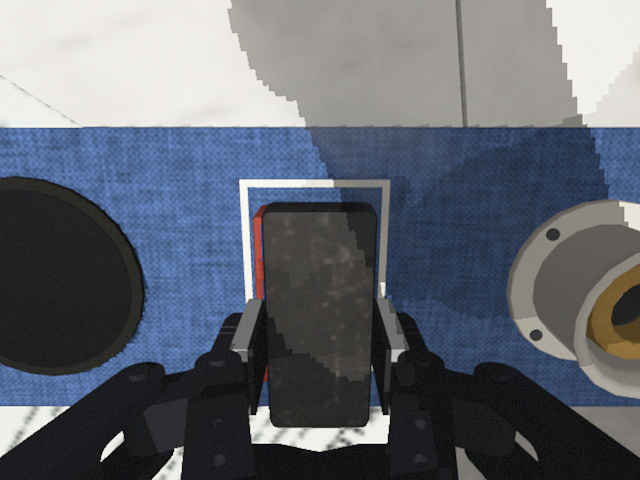

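Request:
move_arm --steps '[-0.5, 0, -0.1, -0.1, 0, 0, 0, -0.5, 0, 0, -0.1, 0, 0, 0, -0.5, 0, 0, 0, 0, 0, 0, 0.2, 0, 0, 0, 0, 0, 0, 0.2, 0, 0, 0, 0, 0, 0, 0.2, 0, 0, 0, 0, 0, 0, 0.4, 0, 0, 3, 0, 0, 0, 0.4, 0, 0, 4, 0, 0, 0]'

```text
t: 29.85
eef_pos: [0.4907, 0.0404, 0.0846]
tool_rot: [-0.002, 0.08, 0.997, -0.001]
contact_force: [1.0, 0.4, 0.0]
gripper_width: 0.7
```

Request:
move_arm --steps '[0.6, 0, -3, 4, 0, 0, 0, 0.6, -1, -4, 4, 0, 0, 0, 0.6, 0, -4, 2, 0, 0, 0, 0.6, 0, -4, 0, 0, 0, 0, 0.6, 0, 0, 0, 0, 0, 0, 0.6, 0, 0, 0, 0, 0, 0]'

```text
t: 30.45
eef_pos: [0.4834, -0.1048, 0.1802]
tool_rot: [-0.0, 0.081, 0.997, 0.0]
contact_force: [-0.1, 1.2, -0.3]
gripper_width: 0.8
```

```bash
python3 - <<'E'
from boxfit import *
r=snap('wrist','w24.png'); e=r['obs']['eef_pos']; print(e)
boxes(r,c0=(490,41,170),h0=(491,41,170),zc=.003,zh=.025,which='h')
look('w24',['pad','hub','mat','tape','brass_ring'])
E
```

```text
[ 0.4834439  -0.10482998  0.18016344]
hub [(array([492.11,  40.68, 171.63]), np.float64(11.73))]
t 30.55 tcp [ 0.4836 -0.1029  0.1798] q [-0.001  0.079  0.997  0.   ] j [-0.13  0.23  0.25  2.03 -0.07  0.89  1.57]
pad [([185.0, 351.0], 0.92, [0.4702, -0.0743])]
hub [([194.0, 510.0], 0.73, [0.4981, 0.051])]
mat [([188.0, 497.0], 0.41, [0.4909, 0.0415])]
tape [([256.0, 21.0], 0.78, [0.4861, -0.3555])]
brass_ring []
```

View pics/w24.png

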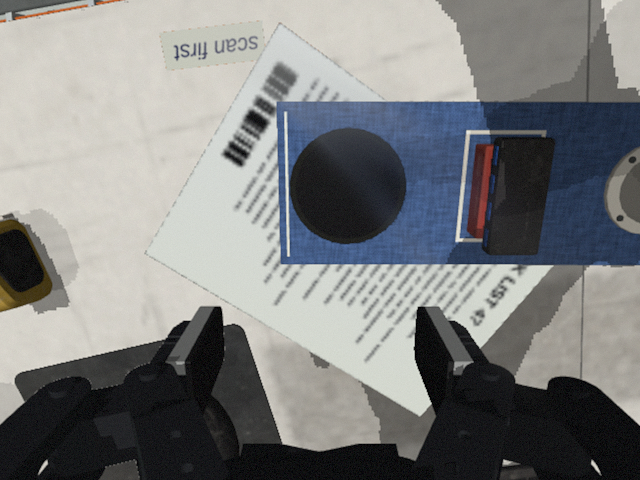

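The hub sits flat on the carton at px (522,196), and the pad centre is at about (348,186). Next is the tape.

Request:
move_arm --steps '[0.8, 0, -4, 0, 0, 0, 1, 0.8, 0, -4.5, 0, 0, 0, 1, 0.8, 0, -4.5, 0, 0, 0, 1, 0.8, 0, -4.5, 0, 0, 0, 1, 0.8, 0, -3.5, 0, 0, 0, 1, 0.8, 0, -2, 0, 0, 0, 1, 0.8, 0, 0, 0, 0, 0, 0, 0.8, 0, 0, 0, 0, 0, 0]'

```text
t: 31.65
eef_pos: [0.4838, -0.3335, 0.1799]
tool_rot: [-0.0, 0.027, 1.0, 0.0]
contact_force: [0.1, 0.3, 0.4]
gripper_width: 0.9
```

```bash
python3 - <<'E'
from boxfit import *
snap('wrist','tmp.png')
r=look('w25',['tape','can'])
s=models.silhouettes('wrist','tape'); print(fit(r,s[0]['region'],(480,-357,0),.037,.072,0,.061))
E
```

```text
t 31.7 tcp [ 0.4841 -0.3327  0.18  ] q [-0.     0.027  1.     0.001] j [ 0.24  0.38  0.33  1.83 -0.15  0.96  2.15]
tape [([210.0, 291.0], 0.78, [0.4866, -0.3547])]
can []
(array([ 481.22, -354.34,    6.5 ]), np.float64(102.48))
```

View pics/w25.png

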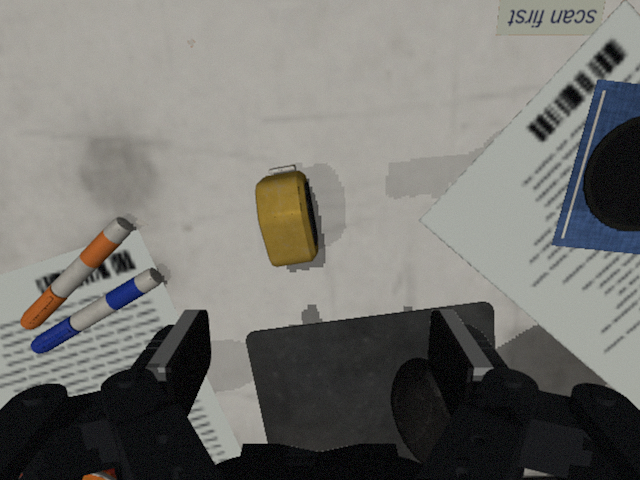

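Request:
move_arm --steps '[0.8, -0.1, -0.8, -2, 0, 0, 3, 0.8, -0.1, -0.8, -2, 0, 0, 3, 0.8, -0.1, -0.5, -1, 0, 0, 3, 0.8, 0, 0, -1, 0, 0, 0, 0.8, 0, 0, 0, 0, 0, 0, 0.8, 0, 0, 0, 0, 0, 0]'

```text
t: 32.5
eef_pos: [0.4812, -0.3545, 0.1205]
tool_rot: [0.0, -0.051, 0.999, 0.0]
contact_force: [0.3, 0.1, 0.4]
gripper_width: 0.9
```

```bash
python3 - <<'E'
from boxfit import *
snap('wrist','tmp.png')
r=look('w26',['tape','can'])
s=models.silhouettes('wrist','tape'); print(fit(r,s[0]['region'],(480,-357,0),.037,.072,0,.061))
e=r['obs']['eef_pos']
im=cv2.cvtColor(r['pixels'],cv2.COLOR_RGB2BGR)
for z,c in((0,(0,0,255)),(.061,(0,255,0))):
    P=np.array([proj(r,[*q[:2],z]) for q in boxpts(.4812,-.3543,6,.037,.072,0,.061)[::2]])[[0,1,3,2]]; cv2.polylines(im,[P.round().astype(int)],True,c,1)
cv2.imwrite('pics/w26o.png',im)
E
```

```text
t 32.55 tcp [ 0.4814 -0.3547  0.1208] q [ 0.    -0.051  0.999 -0.   ] j [ 0.32  0.47  0.28  1.85 -0.17  0.85  2.35]
tape [([234.0, 318.0], 0.64, [0.4885, -0.3542])]
can []
(array([ 480.11, -356.05,    5.9 ]), np.float64(173.73))
```

View pics/w26o.png

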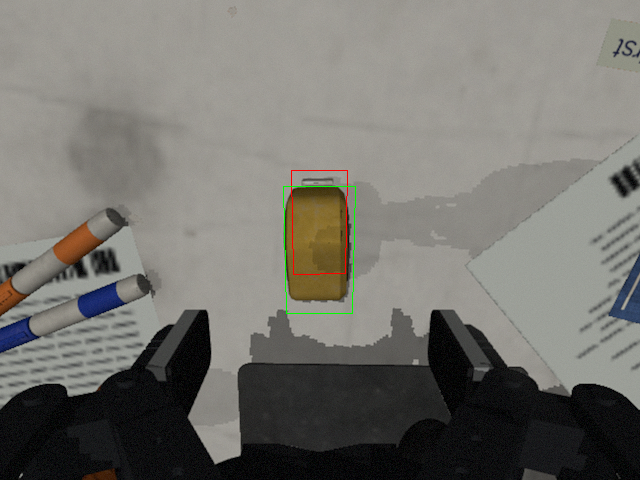

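Request:
move_arm --steps '[0.8, 0, -0.1, -4, 0, 0, 0, 0.8, 0, 0, -4, 0, 0, 0, 0.8, 0, 0, -2.5, 0, 0, 0, 0.8, 0, 0, -1, 0, 0, 0, 0.8, 0, 0, -0.5, 0, 0, 0, 0.8, 0, 0, 0, 0, 0, 0, -0.6, 0, 0, 0, 0, 0, 0, -0.6, 0, 0, 0, 0, 0, 0]' --newtons 40

```text
t: 33.55
eef_pos: [0.4817, -0.3567, 0.0016]
tool_rot: [0.001, -0.051, 0.999, -0.001]
contact_force: [-0.5, 0.5, 0.3]
gripper_width: 0.582
```

Request:
move_arm --steps '[-0.6, 0, 0, 0, 0, 0, 0, -0.6, 0, 0, 0, 0, 0, 0, -0.6, 0, 0, 0, 0, 0, 0, -0.6, 0, 0, 0, 0, 0, 0]'

```text
t: 33.95
eef_pos: [0.4814, -0.3564, 0.0013]
tool_rot: [0.001, -0.051, 0.999, -0.0]
contact_force: [-0.9, 0.9, 7.4]
gripper_width: 0.391
```

```bash
python3 crop.py c27
```

```text
34.05 [ 0.4814 -0.3564  0.0014] [ 0.001 -0.051  0.999 -0.   ] 0.393 [-1.1  1.6  5.8]
```

View pics/c27w.png

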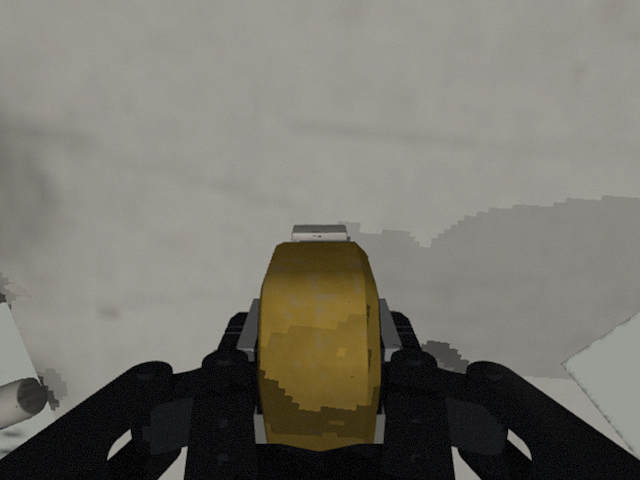

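View pics/c27.png

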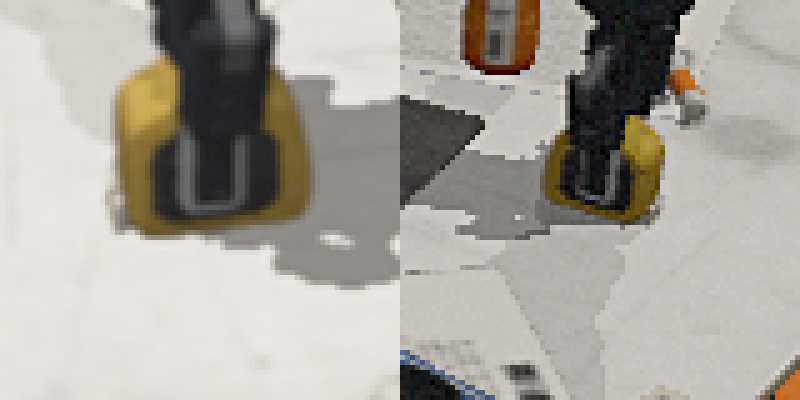

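Request:
move_arm --steps '[-0.6, 0, 0, 2, 0, 0, 0, -0.6, 0, 0, 3, 0, 0, 0, -0.6, 0, 2, 3, 0, 0, 0, -0.6, 0, 3, 1, 0, 0, 0, -0.6, 0.3, 3.5, 0, 0, 0, 0, -0.6, 0.3, 3.5, 0, 0, 0, 0, -0.6, 0.3, 3, 0, 0, 0, 0, -0.6, 0.1, 2, 0, 0, 0, 0]'

```text
t: 34.9
eef_pos: [0.4908, -0.1832, 0.0902]
tool_rot: [-0.0, -0.053, 0.999, 0.001]
contact_force: [1.2, 0.3, -1.9]
gripper_width: 0.394
```

Request:
move_arm --steps '[-0.6, 3, 0, 0, 0, 0, 0, -0.6, 3, 2.8, 0, 0, 0, 0, -0.6, 2, 3, 0, 0, 0, 0, -0.6, 0, 2, 0, 0, 0, 0, -0.6, 0, 0, 0, 0, 0, 0, -0.6, 0, 0, 0, 0, 0, 0]'

```text
t: 35.5
eef_pos: [0.5702, -0.108, 0.09]
tool_rot: [-0.0, -0.052, 0.999, -0.0]
contact_force: [0.1, -0.6, -2.8]
gripper_width: 0.393
```

```bash
python3 - <<'E'
from boxfit import *
snap('wrist','tmp.png')
r=look('w28',['pad','mat'])
s=models.silhouettes('wrist','pad')
for x in s[:1]:
    m=x['region'].astype(np.uint8); print(x['score']); c,_=cv2.findContours(m,cv2.RETR_EXTERNAL,cv2.CHAIN_APPROX_NONE); c=max(c,key=cv2.contourArea)[:,0]
    P=np.array([ray(r,p,.006)[:2] for p in c.astype(float)])*1000; print(cv2.minEnclosingCircle(P.astype(np.float32)))
E
```

```text
t 35.55 tcp [ 0.5702 -0.1091  0.0902] q [-0.    -0.051  0.999 -0.   ] j [-0.11  0.48  0.25  1.91 -0.16  0.77  1.9 ]
pad [([308.0, 320.0], 0.59, [0.6158, -0.1034]), ([66.0, 399.0], 0.57, [0.4698, -0.0761])]
mat []
0.7
((471.1354675292969, -77.7662582397461), 45.79953384399414)
```

View pics/w28.png

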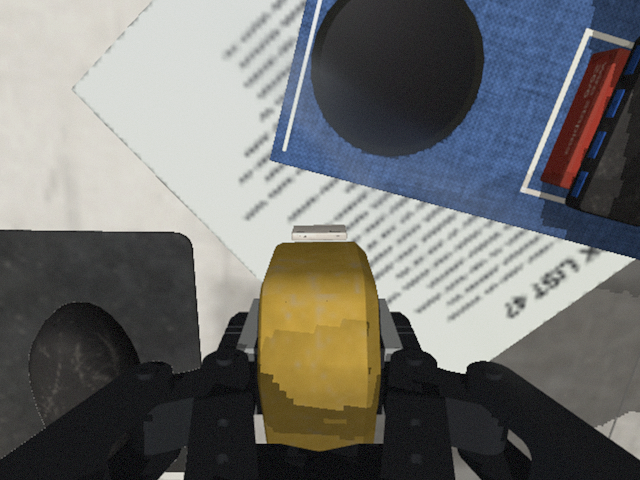

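Request:
move_arm --steps '[-0.6, -3, 1, 0, 0, 0, 0, -0.6, -3.5, 1, 0, 0, 0, 0, -0.6, -3.4, 1.1, 0, 0, 0, 0, -0.6, 0, 0, -2.5, 0, 0, 0, -0.6, 0, 0, -2.5, 0, 0, 0, -0.6, 0, 0, -1.5, 0, 0, 0, -0.6, 0, 0, -0.8, 0, 0, 0, -0.6, 0, 0, -0.4, 0, 0, 0]'

```text
t: 36.55
eef_pos: [0.4716, -0.0776, 0.0129]
tool_rot: [-0.0, -0.051, 0.999, -0.0]
contact_force: [-0.2, -0.2, -1.7]
gripper_width: 0.394
```

Request:
move_arm --steps '[-0.6, 0, 0, -0.3, 0, 0, 0, -0.6, 0, 0, 0, 0, 0, 0, -0.6, 0, 0, 0, 0, 0, 0]'

```text
t: 36.85
eef_pos: [0.4723, -0.0772, 0.0108]
tool_rot: [0.001, -0.051, 0.999, -0.0]
contact_force: [0.3, 0.1, -2.0]
gripper_width: 0.392
```

```bash
python3 crop.py c29
```

```text
36.95 [ 0.4722 -0.0771  0.0107] [ 0.    -0.051  0.999 -0.   ] 0.394 [ 1.1  0.3 -1.9]
```

View pics/c29.png

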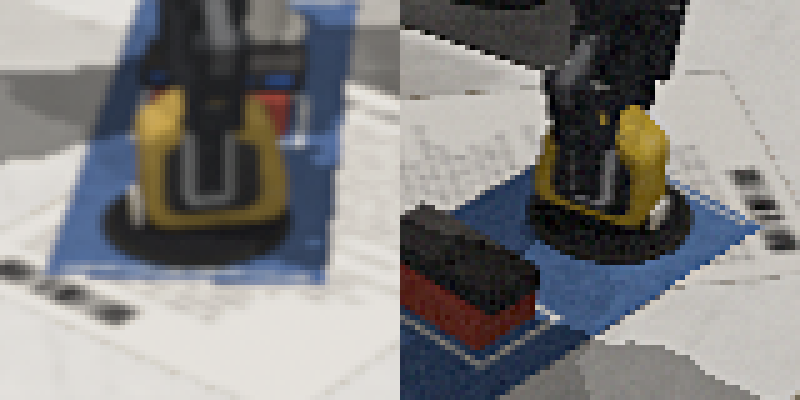

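View pics/c29w.png

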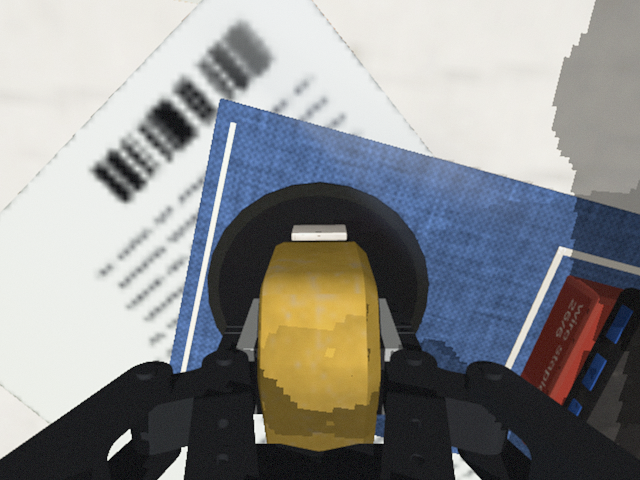

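```bash
python3 - <<'E'
from tubefit import *
from boxfit import boxpts
out=[]
for n in('side','scene'):
    r=snap(n,'tmp.png'); im=cv2.cvtColor(r['pixels'],cv2.COLOR_RGB2BGR); u,v=proj(r,[.472,-.077,.02]).astype(int)
    b=cv2.resize(im[v-33:v+33,u-33:u+33],None,fx=6,fy=6,interpolation=cv2.INTER_CUBIC); o=np.array([u-33,v-33])
    D=lambda q,c: cv2.polylines(b,[((np.array(q)-o+.5)*6).round().astype(int)],True,c,1)
    D(circ(r,(.4711,-.0777),.046,.006),(0,0,255))
    D([proj(r,q) for q in np.array(boxpts(.4722,-.0771,6,.037,.072,.0093,.061))[[0,1,5,4]]],(0,255,0)); D([proj(r,q) for q in np.array(boxpts(.4722,-.0771,6,.037,.072,.0093,.061))[[2,3,7,6]]],(0,255,0))
    out.append(b)
cv2.imwrite('pics/t6.png',np.hstack(out))
E
```

```text
(no output)
```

View pics/t6.png

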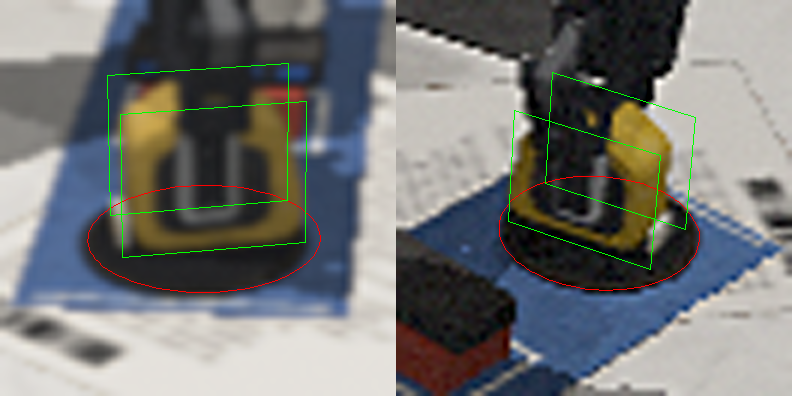

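The tape is within about 3–6 mm of the pad centre. I'll nudge it 3 mm in −x, set it down and release.

Request:
move_arm --steps '[-0.6, -0.3, -0.05, -0.1, 0, 0, 0, -0.6, 0, 0, -0.15, 0, 0, 0, -0.6, 0, 0, -0.1, 0, 0, 0, -0.6, 0, 0, 0, 0, 0, 0]'

```text
t: 37.5
eef_pos: [0.4683, -0.0777, 0.0073]
tool_rot: [-0.0, -0.051, 0.999, 0.0]
contact_force: [-3.2, -0.5, 10.7]
gripper_width: 0.394
```

```bash
python3 crop.py c30
```

```text
37.6 [ 0.4683 -0.0777  0.0073] [-0.    -0.051  0.999  0.   ] 0.392 [-4.2  0.9 10.5]
```

Contact force is about 10 N, so the tape is on the pad. I'll release and lift.

Request:
move_arm --steps '[0.1, 0, 0, 0.05, 0, 0, 0, 0.1, 0, 0, 0, 0, 0, 0, 0.1, 0, 0, 0, 0, 0, 0, 0.1, 0, 0, 0, 0, 0, 0, 0.1, 0, 0, 1.5, 0, 0, 0, 0.1, 0, 0, 3, 0, 0, 0, 0.1, 0, 0, 4, 0, 0, 0, 0.1, 0, 0, 4, 0, 0, 0]'

```text
t: 38.45
eef_pos: [0.4682, -0.0777, 0.1332]
tool_rot: [-0.001, -0.051, 0.999, -0.0]
contact_force: [0.4, 0.6, -0.2]
gripper_width: 0.55
```

Request:
move_arm --steps '[0.1, 2, 2, 4, 0, 0, -3, 0.1, 3, 4, 4, 0, 0, -3, 0.1, 2, 4, 4, 0, 0, -3, 0.1, 1, 2, 2, 0, 0, -3, 0.1, 0, 0, 0, 0, 0, 0, 0.1, 0, 0, 0, 0, 0, 0]'

```text
t: 39.05
eef_pos: [0.5386, 0.0269, 0.2565]
tool_rot: [-0.0, 0.053, 0.999, -0.0]
contact_force: [-0.4, -0.4, -1.3]
gripper_width: 0.55
```

```bash
python3 - <<'E'
from boxfit import *
from tubefit import circ
snap('wrist','tmp.png');snap('side','s31.png'); snap('scene','sc31.png')
r=look('w31',['pad','mat','tape','tube','hub','carton'])
boxes(r,h0=(491,41,170),zh=.025,which='h')
sil(r,'wrist','pad',.006)
r2=look('sc31',['can','glue','tape','pad'],cam='scene'); r3=look('s31',['can','glue','tape','pad'],cam='side')
E
```

```text
t 39.2 tcp [0.5377 0.0254 0.2556] q [-0.001  0.054  0.999 -0.   ] j [-0.4   0.22  0.28  1.85 -0.07  1.08  1.37]
pad []
mat []
tape [([135.0, 200.0], 0.85, [0.4733, -0.0803])]
tube [([147.0, 457.0], 0.81, [0.5102, 0.1607])]
hub [([144.0, 327.0], 0.86, [0.4938, 0.0387])]
carton []
hub [(array([492.04,  40.7 , 170.94]), np.float64(6.19))]
pad 0.58 rect [468.8 -67.2] [91.6 70.5] 10.1 circ [470.6 -76.7] 46.1
t 39.65 tcp [0.5388 0.0269 0.2568] q [-0.     0.053  0.999  0.   ] j [-0.4   0.22  0.28  1.85 -0.07  1.09  1.37]
can [([171.0, 380.0], 0.6, [0.6375, -0.5015])]
glue [([327.0, 174.0], 0.75, [0.6215, 0.4456])]
tape [([242.0, 356.0], 0.71, [0.4754, -0.0885])]
pad [([245.0, 357.0], 0.75, [0.462, -0.0745])]
t 39.9 tcp [0.5389 0.027  0.2568] q [0.    0.053 0.999 0.   ] j [-0.4   0.22  0.28  1.85 -0.07  1.09  1.37]
can [([382.0, 401.0], 0.75, [0.6342, -0.4826]), ([195.0, 317.0], 0.69, [0.6136, 0.4701])]
glue [([195.0, 315.0], 0.65, [0.6048, 0.4683])]
tape [([263.0, 285.0], 0.79, [0.4716, -0.0513])]
pad [([268.0, 284.0], 0.76, [0.4683, -0.082]), ([380.0, 398.0], 0.3, [0.6294, -0.4824])]
```

View pics/w31.png

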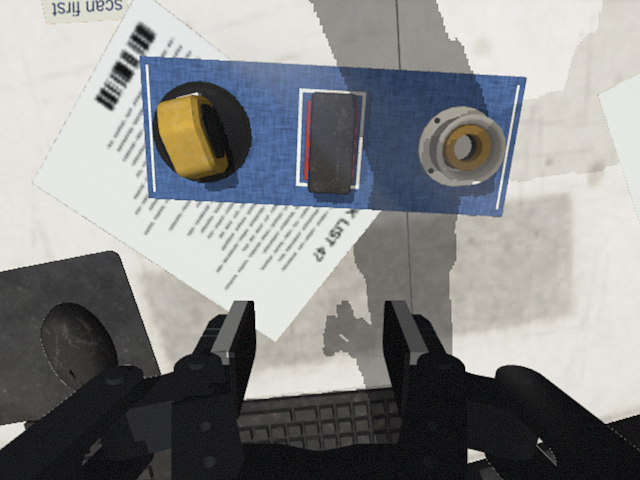

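View pics/s31.png

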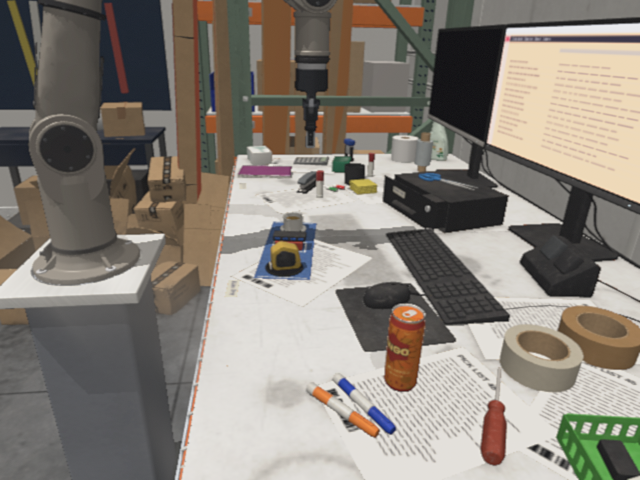

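View pics/sc31.png

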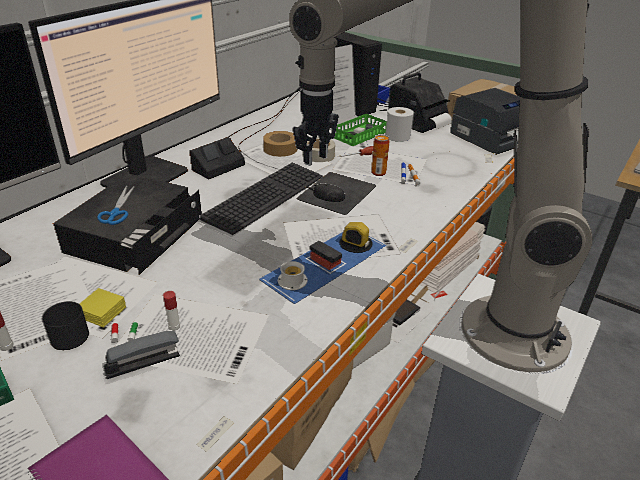

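The final views agree with the targets. The can and glue stick stand where they were, and the gripper is clear. Handing in.

```bash
python3 -c "
from station import order; print(order.hand_in())"
```

```text
the job is handed in; nothing more can be done
None
```

I laid out the order and handed it in at about 40 s of the 133 s allowed. The hand-in reports no verdict.

| Item | Last check |
|---|---|
| Rings | Steel went in first, then brass. The close wrist view after the drop showed the brass ring flat, concentric and at its expected height, and the later views show no change. |
| Carton | In the outline within about 2 mm of the mat's centre, with its angle within about 0.1° of the outline. Those figures are from before the hub covered it. |
| Hub | Flat on the carton, within about 1 mm and 0.2° of it. |
| Tape | Upright on the pad. The gripper released it about 3 mm from the pad's centre, and network readings put it within about 5 mm of the pad's centre in the wrist view. |
| Can and glue stick | Upright in both fixed-camera views. Network readings moved by at most 17 mm (glue stick, side camera), which I put down to detector scatter; the arm never went near them. |

Checks that disagreed:
- **Tool frame:** the fingertips sat about 40 mm farther back than stated, and all three cameras agreed on this. I used the pictures for every grasp height.
- **Fixed cameras on the tape:** before release, the side view suggested the tape was 3–7 mm toward +x and the scene view about 3 mm, so I moved it 3 mm the other way. After release, the side camera's network reading of the tape is about 30 mm off in y, against the other views, because of its shallow viewing angle.

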